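# Feel which sealed tin has a loose slug and quarantine it

### The job

Each of the three sealed green tins holds a brass slug, and in one of them the slug has come loose. Lift the tins one at a time and rock them gently end to end until you feel which one has a slug sliding inside; lay that tin, lid up and fully down, in the red-cheeked quarantine nest, either end first. Put any sound tin that you lifted back flat where it lay; do not squeeze or press the tins hard, let the slug slam, tip a tin on end, or disturb the cup, the timer and the tape.

Things in the scene. Friction and masses are not known exactly. Their poses are not given: they have to be found in the camera images.
- tin_a: closed tin lying lid up, green with a white slip lid, steel seam and two aluminium straps; 174 (x) x 46 (y) x 50 (z) mm, 0.32 to 0.46 kg full. Origin: centre of its underside; x along its length, z up. Grip across the 46 mm width. On its floor, at mid-length at first, is a brass slug (32 mm diameter, 20 mm high, 0.13 to 0.19 kg). Which tin has the loose slug changes and shows in no name or look
- tin_b: closed tin, outwardly the same as tin_a, same origin and axes. The loose slug begins to slide along the length when its tin is tipped about 8 degrees, runs up to 68 mm either way from the middle and stays there when the tin is level again: a level tin held at its middle then pulls down at that end with 0.08 to 0.13 N m
- tin_c: closed tin, outwardly the same as tin_a, same origin and axes. In the two sound tins the slug is stuck fast at mid-length and does not move when the tin is rocked. The empty tins differ a little in weight (0.18 to 0.27 kg). Thin sheet: a grip of 20 to 40 N on each side is safe, 50 N dents it
- nest_floor (a point): centre of the floor of the fixed quarantine nest, 6 mm above the table; x along the nest, z up. Aluminium plate 214 x 86 x 6 mm; red cheeks rise 20 mm above its floor, one across each end and two short ones along each long side, round a bed of 178 x 50 mm (2 mm spare on each side of a tin). The middle 108 mm of each long side has no cheek, for the fingers
- cup: small steel prep cup, 58 mm across, 29 mm high, loose, a bystander; origin under its centre
- timer: white kitchen timer with a red top, 66 mm across, 50 mm high, loose, a bystander; origin under its centre
- tape: roll of tan tape lying flat, 100 mm across, 25 mm high, loose, a bystander; origin under its centre
Mind the look-alikes: they are no part of the job. Leave any blue or brown look-alike of the tin_c alone.

How it is judged:
By the outcome, as a careful person would: the job done as asked, in the order asked, and still so for the second after the job is handed in, with the robot touching nothing.
It also fails if it takes over 72 s, if anything falls off the work surface, if the arm or the gripper's body presses on something with over 40 N, if the wrist force passes 120 N, or if a joint passes its speed limit or range.

### The arm

A 7-joint arm with a two-finger parallel gripper is mounted at the origin on a cart in front of the work surface, level with it; the furniture and walls round the work are solid. World frame = base frame: x ahead of the robot, y to its left, z up, the work surface at z = 0. Lengths are in m, angles in rad, forces in N, time in s.
With the tool pointing down it reaches from about 0.425 to 0.925 m from the base axis. Payload 6.8 kg.
Tool frame: the origin (TCP) lies midway between the tips of the shut fingers; the grasp point (between the pads) lies 19 mm behind it; z points along the fingers, y is the direction in which the jaws open and shut (so a half turn about z gives the same grasp; the last joint's range is limited). The gripper opens to 85 mm and grips with 20 to 120 N. Pads are 22 mm wide; open, the fingers measure 114 mm over their backs; the gripper's body (76 mm by 85 mm) begins 54 mm behind the grasp point. The pads swing forward as they close: fully open they stand 13 mm farther back than shut.
Start: joints at [-1.421, 0.477, 0.022, 1.555, -0.011, 1.109, -0.083], TCP at [0.172, 0.653, 0.231] pointing down, gripper open.
Joint ranges: [-2.96, 2.96], [-0.34, 2.1], [-1.41, 1.46], [0.24, 2.44], [-1.37, 4.51], [0.17, 1.92], [-2.96, 2.96]. Speed limits (rad/s): [2.39, 2.39, 3.14, 3.14, 3.14, 3.14, 3.14].

### API

Orientations are given as a rotation vector (axis times angle).
In Python, from bench import r, imaging gives the robot as it stands.
- The arm moves only by the tool jog_arm, never from a script. Its argument "rows" is a list of rows, each an object with "delta_rot": the turn, a rotation vector about the tool's x, y, z in degrees, a list of three; "xyz": the shift along the tool's x, y, z in cm, a list of three; "fingers": the closure, from 0 (fully open) to 1 (shut). A call has exactly 5 rows; each row is the pose to reach, as a shift and turn from the pose measured when the call began, along the tool's axes at that moment; what a row does not reach only later rows make up. A row lasts 1/12 s, in which the tool goes at most 41.7 mm and 7.16 degrees, less where a joint would pass 70% of its speed; a pose out of reach is approached as far as the arm can. A call with a gripper value outside its range is refused whole. The fingers move at their own pace and stop on an object; "grip_force" is the grip in N (left out, the last holds). Time passes only in rows, so rows that repeat a pose let the fingers close, or fill a call up. It gives the time, the measured TCP pose, the force and the opening at its end, in the units of the state.
- r.get_obs(): the state, without advancing time (a new reading comes with each control period).
- imaging.grab_frame(name): name is "scene" or "top"; returns the picture (384x512x3 uint8, blue, green, red); there is no depth.
- imaging.camera_info(name): a dict with "camera_matrix" (3x3 intrinsics, pixels), "xyz" and "attitude" of the camera in the world. Camera axes: x right, y down, z forward; pixel columns grow to the right and rows downward; lengths in m; the calibration is good to about 2 mm. A picture is of the moment at which its call begins. camera_info takes no time and is no camera call.
- r.hand_in(): hands the job in, once; it reports no verdict.
Trained networks look in the newest picture that a camera, given by its name, has taken for a name from the list of things; names that differ only in an ending like _2 or _b are one class to them, and where a whole thing is asked for, a point or a joint stands for the part that bears it (a point fixed in the world has none). Each returns a list of dicts, best first, with "conf" (0 to 1); they miss things now and then, are a little off and sometimes report something else, mostly with a low value. They report only what shows in the picture. A call takes as long as a camera call. They do not tell look-alikes from the thing itself.
- imaging.find_in(camera, query): "position" ([column, row] in pixels, amid what is visible of it).
- imaging.cut_out(camera, query): "region" (384x512 bool, what is visible of it) and "position" ([column, row] in pixels, amid what is visible of it).
- imaging.tip_of(camera, query): "position" ([column, row] in pixels: a listed point, or the origin of a listed thing).
The state is a dict: "clock": time; "joints": joint angles; "qvel": joint speeds; "tau": joint torques, N m; "tcp_pos": TCP position; "orientation": TCP orientation; "contact_force": force on the tool from outside, world axes, zero at the start; "moment": the same for the moment, N m; "grip_width": finger opening in m.
Only numpy, scipy, OpenCV 4.12 (cv2) and the standard library are available. Lean on these libraries where they do the work, as an engineer would, in place of code of your own. Each camera call takes 0.05 s, during which the arm holds its last target.

## Working session

There is one attempt and no reset: what is moved stays moved. The work goes in short steps, Python scripts to look and compute and a tool call to move; the robot and the scene stay as the last step left them, time stands still between calls to the robot, and variables do not carry over. Pictures are saved under pics/ and viewed, and the job is handed in when it is done.

Besides the shell and the picture viewer there is one more tool, called after "Request:" as name(argument=value, ...), one argument or row to a line, values as JSON. jog_arm: Moves the arm, as the interface text tells. Its arguments: {"type":"object","properties":{"rows":{"type":"array","items":{"type":"object","properties":{"delta_rot":{"type":"array","items":{"type":"number"}},"xyz":{"type":"array","items":{"type":"number"}},"fingers":{"type":"number"}}}},"grip_force":{"type":"number"}},"required":["rows"]}

```bash
ls; mkdir -p pics; python3 - <<'E'
from bench import r, imaging
import cv2
for n in ("scene","top"):
    im=imaging.grab_frame(n); cv2.imwrite(f"pics/{n}0.png",im)
    print(n,imaging.camera_info(n))
print(r.get_obs())
for q in ("tin_a","nest_floor"):
    for n in ("scene","top"):
        for f in ("tip_of",):
            print(q,n,[(d["conf"],d["position"]) for d in getattr(imaging,f)(n,q)])
E
```

```text
pics
scene {'camera_matrix': array([[447.3184027 ,   0.        , 259.52004321],
       [  0.        , 447.3184027 , 196.06071493],
       [  0.        ,   0.        ,   1.        ]]), 'xyz': array([-0.07258215, -0.9375375 ,  1.03632799]), 'attitude': array([-2.21417869,  0.77010671, -0.31507096])}
top {'camera_matrix': array([[482.3820832 ,   0.        , 257.23791034],
       [  0.        , 482.3820832 , 200.90551065],
       [  0.        ,   0.        ,   1.        ]]), 'xyz': array([ 0.45363622, -0.11608399,  1.57362077]), 'attitude': array([-2.21495776,  2.16564277, -0.08836953])}
{'clock': 0.1, 'joints': array([-1.42108805,  0.47771859,  0.02232731,  1.55635702, -0.01150277,
        1.10927431, -0.08312689]), 'qvel': array([-0.00092981, -0.00219468,  0.00122866, -0.00292828, -0.00028216,
       -0.00079499, -0.00064988]), 'tau': array([ 4.29932130e-03, -5.97756815e+01,  1.61354531e+00, -2.81953043e+01,
        1.29096833e-02,  5.01625735e-03, -1.97236881e-05]), 'tcp_pos': array([0.17196457, 0.65217957, 0.23041998]), 'orientation': array([-4.03822063e-01, -3.11542789e+00,  2.55447309e-03]), 'contact_force': array([ 1.08954438, -0.39475265,  0.85953296]), 'moment': array([-0.00919568, -0.00333889, -0.02505274]), 'grip_width': 0.08569247367589698}
tin_a scene [(0.89, [225.1, 173.0]), (0.88, [175.9, 164.0]), (0.87, [165.0, 207.2]), (0.83, [254.8, 203.0]), (0.65, [215.2, 244.4]), (0.59, [375.8, 284.2]), (0.28, [243.4, 143.9])]
tin_a top [(0.85, [133.9, 226.7]), (0.85, [181.4, 197.8]), (0.77, [241.7, 200.3]), (0.67, [181.3, 269.8]), (0.61, [378.5, 185.2])]
nest_floor scene [(0.64, [279.7, 257.2])]
nest_floor top [(0.66, [310.5, 231.7]), (0.54, [177.3, 199.9])]
```

View pics/top0.png

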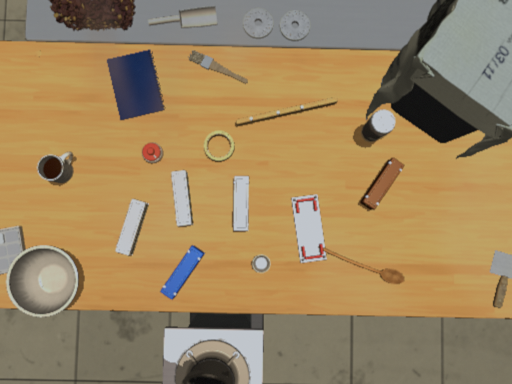

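View pics/scene0.png

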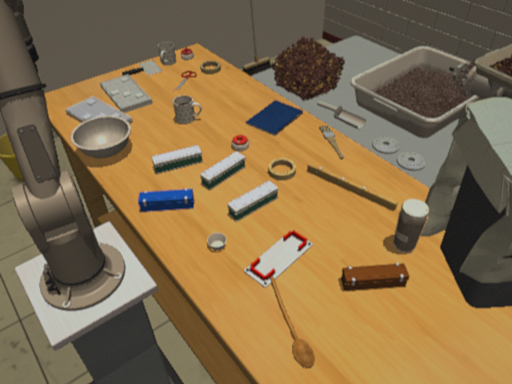

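```bash
cat > h.py <<'E'
import numpy as np, cv2
from scipy.spatial.transform import Rotation as R
from bench import r, imaging
def cam(n):
    c=imaging.camera_info(n); return c["camera_matrix"],c["xyz"],R.from_rotvec(c["attitude"]).as_matrix()
def ray(n,uv,z):
    K,p,A=cam(n); d=A@np.linalg.inv(K)@np.array([*uv,1.]); return p+d*(z-p[2])/d[2]
def proj(n,P):
    K,p,A=cam(n); q=K@(A.T@(np.asarray(P,float)-p)); return q[:2]/q[2]
E
python3 - <<'E'
from h import *
print("tcp proj",proj("top",r.get_obs()["tcp_pos"]),proj("scene",r.get_obs()["tcp_pos"]),"base",proj("top",[0,0,0]),proj("scene",[0,0,0]))
im=cv2.imread("pics/top0.png")
hsv=cv2.cvtColor(im,cv2.COLOR_BGR2HSV)
for q in ("tin_a",):
  for n in ("top","scene"):
    if n=="scene": imaging.grab_frame(n)
    for d in imaging.cut_out(n,q):
        m=d["region"].astype(np.uint8)
        ys,xs=np.nonzero(m)
        pts=np.array([ray(n,(x,y),0.05)[:2] for x,y in zip(xs,ys)],np.float32)
        (c,s,a)=cv2.minAreaRect(pts); b=cv2.boxPoints((c,s,a))
        e=[b[1]-b[0],b[2]-b[1]]; l=max(e,key=np.linalg.norm)
        print(n,round(d["conf"],2),d["position"],len(xs),np.round(c,4),np.round(s,4),"yaw",np.round(np.degrees(np.arctan2(l[1],l[0])),1), "bgr",im[ys,xs].mean(0).round() if n=="top" else "")
for q in ("cup","timer","tape"):
    imaging.grab_frame("top")
    print(q,[(d["conf"],np.round(ray("top",d["position"],0),3)) for d in imaging.tip_of("top",q)])
E
python3 - <<'E'
import cv2
im=cv2.imread("pics/top0.png")
cv2.imwrite("pics/topz.png",cv2.resize(im[150:290,100:340],None,fx=3.3,fy=3.3,interpolation=cv2.INTER_CUBIC))
E
```

```text
tcp proj [-32.95849416 332.36426329] [40.6790834  93.55793889] base [212.22426966 376.80708219] [ 83.77096522 275.00864596]
top 0.94 [382.6, 185.2] 892 [ 0.627  -0.5254] [0.0528 0.1835] yaw -34.2 bgr [ 58.  88. 131.]
top 0.88 [132.1, 227.3] 1037 [0.4714 0.2625] [0.0601 0.1764] yaw -15.6 bgr [165. 169. 170.]
top 0.67 [240.3, 199.5] 843 [ 0.5554 -0.0789] [0.1753 0.0492] yaw 2.9 bgr [190. 189. 187.]Traceback (most recent call last):
  File "<stdin>", line 11, in <module>
  File "h.py", line 7, in ray
    K,p,A=cam(n); d=A@np.linalg.inv(K)@np.array([*uv,1.]); return p+d*(z-p[2])/d[2]
          ~~~^^^
  File "h.py", line 5, in cam
    c=imaging.camera_info(n); return c["camera_matrix"],c["xyz"],R.from_rotvec(c["attitude"]).as_matrix()
ValueError: time passes only in moves, steps and waits
```

View pics/topz.png

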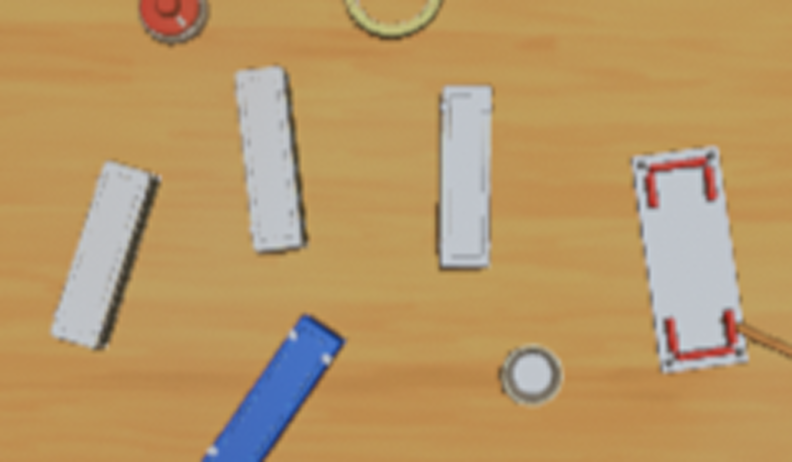

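```bash
cat > h.py <<'E'
import numpy as np, cv2, os, pickle
from scipy.spatial.transform import Rotation as R
from bench import r, imaging
if not os.path.exists("cam.pkl"):
    pickle.dump({n:imaging.camera_info(n) for n in ("top","scene")},open("cam.pkl","wb"))
_C=pickle.load(open("cam.pkl","rb"))
def cam(n):
    c=_C[n]; return c["camera_matrix"],c["xyz"],R.from_rotvec(c["attitude"]).as_matrix()
def ray(n,uv,z):
    K,p,A=cam(n); d=A@np.linalg.inv(K)@np.array([*uv,1.]); return p+d*(z-p[2])/d[2]
def proj(n,P):
    K,p,A=cam(n); q=K@(A.T@(np.asarray(P,float)-p)); return q[:2]/q[2]
def rect(n,cnt,z):
    pts=np.array([ray(n,p,z)[:2] for p in cnt],np.float32)
    c,s,a=cv2.minAreaRect(pts); b=cv2.boxPoints((c,s,a))
    l=max([b[1]-b[0],b[2]-b[1]],key=np.linalg.norm); y=np.degrees(np.arctan2(l[1],l[0]))
    return np.round(c,4),np.round(sorted(s),4),round((y+90)%180-90,1)
def lids(im,boxes,z=0.05,thr=(70,120)):
    # 4x upsampled mask of bright unsaturated pixels
    out=[]
    for (x0,y0,x1,y1) in boxes:
        S=6; c=cv2.resize(im[y0:y1,x0:x1],None,fx=S,fy=S,interpolation=cv2.INTER_CUBIC)
        h=cv2.cvtColor(c,cv2.COLOR_BGR2HSV)
        m=((h[...,1]<thr[0])&(h[...,2]>thr[1])).astype(np.uint8)
        k=max(cv2.findContours(m,cv2.RETR_EXTERNAL,cv2.CHAIN_APPROX_NONE)[0],key=cv2.contourArea)[:,0].astype(float)
        k=(k+.5)/S-.5+[x0,y0]
        out.append(rect("top",k,z))
    return out
E
python3 - <<'E'
from h import *
im=cv2.imread("pics/top0.png")
for b,z in [((110,190,155,265),.05),((165,165,198,232),.05),((226,168,258,238),.05)]:
    print(lids(im,[b],z))
print("nest",lids(im,[(285,185,330,268)],.006,(90,100)))
# red cheeks
h=cv2.cvtColor(im,cv2.COLOR_BGR2HSV)
m=((h[...,1]>110)&((h[...,0]<6)|(h[...,0]>172))).astype(np.uint8); m[:,:285]=0;m[:,330:]=0;m[:185]=0;m[268:]=0
ys,xs=np.nonzero(m); print("cheek",rect("top",list(zip(xs,ys)),.026), "expect <=214x86")
print("tip",ray("top",(310.5,231.7),.006))
for q in ("cup","timer","tape"):
    imaging.grab_frame("top")
    print(q,[(d["conf"],np.round(ray("top",d["position"],0),3)) for d in imaging.tip_of("top",q)])
imaging.grab_frame("scene")
for q,z in (("tin_a",0),("nest_floor",.006)):
    print(q,[(d["conf"],np.round(ray("scene",d["position"],z),3)) for d in imaging.tip_of("scene",q)])
print(ray("scene",(0,0),0))
E
```

```text
[(array([0.4715, 0.2678]), array([0.0569, 0.1773]), np.float32(-18.7))]
[(array([0.5659, 0.1115]), array([0.0509, 0.1767]), np.float32(8.4))]
[(array([ 0.5536, -0.078 ]), array([0.0502, 0.1755]), np.float32(1.2))]
nest [(array([ 0.4799, -0.2992]), array([0.0899, 0.2172]), np.float32(8.9))]
cheek (array([ 0.4796, -0.2983]), array([0.0657, 0.1909]), np.float32(9.1)) expect <=214x86
tip [ 0.46815972 -0.3060154   0.006     ]
cup [(0.48, array([ 0.369, -0.152,  0.   ]))]
timer []
tape [(0.62, array([ 0.74 , -0.002,  0.   ]))]
tin_a [(0.93, array([0.479, 0.279, 0.   ])), (0.7, array([0.574, 0.102, 0.   ])), (0.7, array([0.316, 0.109, 0.   ])), (0.66, array([ 0.634, -0.538,  0.   ])), (0.63, array([ 0.557, -0.07 ,  0.   ]))]
nest_floor [(0.68, array([ 0.488, -0.301,  0.006]))]
[0.43163695 2.48547206 0.        ]
```

```bash
cat >> h.py <<'E'
from scipy.optimize import minimize
def fitbox(im,box,g,L=.174,W=.046,H=.05,z0=0.,cam_n="top"):
    x0,y0,x1,y1=box;S=6
    c=cv2.resize(im[y0:y1,x0:x1],None,fx=S,fy=S,interpolation=cv2.INTER_CUBIC)
    hs=cv2.cvtColor(c,cv2.COLOR_BGR2HSV); h=hs[...,0].astype(int)
    wood=((h>8)&(h<24)&(hs[...,1]>80)&(hs[...,2]>110))
    m=cv2.morphologyEx((~wood).astype(np.uint8),cv2.MORPH_OPEN,np.ones((9,9)))
    n,lab,st,_=cv2.connectedComponentsWithStats(m); k=1+np.argmax(st[1:,4]); m=(lab==k).astype(np.uint8)
    def cost(p,ret=False):
        cy,sy=np.cos(p[2]),np.sin(p[2]); P=[]
        for a in(-1,1):
            for b in(-1,1):
                for zz in(z0,z0+H):
                    P.append(proj(cam_n,[p[0]+cy*a*L/2-sy*b*W/2,p[1]+sy*a*L/2+cy*b*W/2,zz]))
        P=(np.array(P)-[x0,y0]+.5)*S-.5
        hull=cv2.convexHull(P.astype(np.float32)); q=np.zeros_like(m)
        cv2.fillConvexPoly(q,np.round(hull*16).astype(np.int32),1,cv2.LINE_8,4)
        return 1-(q&m).sum()/(q|m).sum()
    X=np.array([g[0],g[1],np.radians(g[2])])
    s=np.array([X]+[X+d for d in np.diag([.006,.006,.05])])
    o=minimize(cost,X,method="Nelder-Mead",options=dict(initial_simplex=s,xatol=1e-4,fatol=1e-4))
    return np.round(o.x[:2],4),round(np.degrees(o.x[2]),2),round(o.fun,3)
def go(x,y,z,yaw,pitch=0.):
    "print shift (cm) and turn (deg) in tool axes to get the TCP to xyz with tool x axis at world yaw deg"
    o=r.get_obs(); A=R.from_rotvec(o["orientation"])
    s=A.inv().apply(np.array([x,y,z])-o["tcp_pos"])*100
    c,n=np.cos(np.radians(yaw)),np.sin(np.radians(yaw))
    T=R.from_matrix(np.array([[c,n,0],[n,-c,0],[0,0,-1]]))*R.from_rotvec([0,np.radians(pitch),0])
    d=np.degrees((A.inv()*T).as_rotvec())
    xx=A.apply([1,0,0])
    print("shift cm",s.round(2),"turn",d.round(2),"| now",o["tcp_pos"].round(4),"yaw",np.degrees(np.arctan2(xx[1],xx[0])).round(2),"tiltz",np.degrees(np.arcsin(xx[2])).round(2),"w",round(o["grip_width"],4),"F",o["contact_force"].round(2),"M",o["moment"].round(3),"t",round(o["clock"],2))
E
python3 - <<'E'
from h import *
im=cv2.imread("pics/top0.png")
for b,g in [((105,185,158,268),(.4715,.2678,-18.7)),((162,160,200,235),(.566,.1115,8.4)),((222,166,260,240),(.5536,-.078,1.2))]:
    print(fitbox(im,b,g))
im=cv2.imread("pics/scene0.png")
for b,g in [((142,138,208,176),(.4715,.2678,-18.7)),((194,148,252,192),(.566,.1115,8.4)),((220,176,286,220),(.5536,-.078,1.2))]:
    print(fitbox(im,b,g,cam_n="scene"))
go(.472,.267,.12,161.5)
E
```

```text
(array([0.4718, 0.2694]), np.float64(-15.44), np.float64(0.032))
(array([0.5664, 0.1126]), np.float64(8.37), np.float64(0.023))
(array([ 0.554 , -0.0776]), np.float64(0.12), np.float64(0.056))
(array([0.4696, 0.2706]), np.float64(-16.91), np.float64(0.06))
(array([0.5658, 0.1138]), np.float64(9.48), np.float64(0.089))
(array([ 0.5521, -0.0777]), np.float64(2.5), np.float64(0.052))
shift cm [-38.83 -29.65  11.13] turn [ 0.   -0.    3.73] | now [0.1721 0.6527 0.2313] yaw 165.23 tiltz 0.0 w 0.0857 F [ 0.14  0.66 -0.82] M [ 0.004 -0.079 -0.032] t 0.8
```

Request:
jog_arm(
  rows=[
    {"xyz": [-7.8,-5.9,0],"delta_rot": [0,0,1.2],"fingers": 0},
    {"xyz": [-15.6,-11.8,0],"delta_rot": [0,0,1.2],"fingers": 0},
    {"xyz": [-23.4,-17.7,2],"delta_rot": [0,0,1.2],"fingers": 0},
    {"xyz": [-31,-23.5,5],"delta_rot": [0,0,1.2],"fingers": 0},
    {"xyz": [-38.8,-29.4,8],"delta_rot": [0,0,1.2],"fingers": 0},
  ],
  grip_force=33,
)

```text
clock: 1.22
tcp_pos: [0.3008, 0.4888, 0.212]
orientation: [0.436, 3.111, 0.003]
contact_force: [0.9, 0.2, 0.6]
grip_width: 0.0855
```

```bash
python3 -c "
from h import *
go(.4715,.2697,.075,164)"
```

```text
shift cm [-22.44 -16.39  13.68] turn [0.1  0.02 0.03] | now [0.3008 0.4888 0.212 ] yaw 164.03 tiltz -0.02 w 0.0855 F [0.87 0.23 0.61] M [-0.032 -0.008 -0.037] t 1.22
```

Request:
jog_arm(
  rows=[
    {"xyz": [-22.4,-16.4,8],"fingers": 0},
    {"xyz": [-22.4,-16.4,8],"fingers": 0},
    {"xyz": [-22.4,-16.4,8],"fingers": 0},
    {"xyz": [-22.4,-16.4,8],"fingers": 0},
    {"xyz": [-22.4,-16.4,8],"fingers": 0},
  ],
)

```text
$.rows[0]: bad value
```

Request:
jog_arm(
  rows=[
    {"xyz": [-10,-7,3.6],"fingers": 0},
    {"xyz": [-10,-7,3.6],"fingers": 0},
    {"xyz": [-10,-7,3.6],"fingers": 0},
    {"xyz": [-10,-7,3.6],"fingers": 0},
    {"xyz": [-10,-7,3.6],"fingers": 0},
  ],
)

```text
$.rows[0]: bad value
```

```bash
python3 -c "
from h import *
go(.4715,.2697,.007,164)"
```

```text
shift cm [-22.43 -16.41  20.48] turn [0.1  0.02 0.03] | now [0.3008 0.4888 0.212 ] yaw 164.03 tiltz -0.02 w 0.0855 F [0.87 0.23 0.61] M [-0.032 -0.008 -0.037] t 1.22
```

Request:
jog_arm(
  rows=[
    {"xyz": [-22.4,-16.4,9],"delta_rot": [0.1,0,0],"fingers": 0},
    {"xyz": [-22.4,-16.4,9],"delta_rot": [0.1,0,0],"fingers": 0},
    {"xyz": [-22.4,-16.4,9],"delta_rot": [0.1,0,0],"fingers": 0},
    {"xyz": [-22.4,-16.4,9],"delta_rot": [0.1,0,0],"fingers": 0},
    {"xyz": [-22.4,-16.4,9],"delta_rot": [0.1,0,0],"fingers": 0},
  ],
)

```text
clock: 1.63
tcp_pos: [0.4224, 0.3321, 0.1477]
orientation: [0.436, 3.11, 0.001]
contact_force: [0.6, -0.0, 0.4]
grip_width: 0.0855
```

```bash
python3 -c "
from h import *
go(.4715,.2697,.075,164)"
```

```text
shift cm [-6.43 -4.66  7.27] turn [0.06 0.05 0.05] | now [0.4224 0.3321 0.1477] yaw 164.05 tiltz -0.05 w 0.0855 F [ 0.6  -0.05  0.39] M [ 0.052 -0.022  0.015] t 1.63
```

Request:
jog_arm(
  rows=[
    {"xyz": [-3.2,-2.3,2],"delta_rot": [0,0,0],"fingers": 0},
    {"xyz": [-6.4,-4.65,4],"delta_rot": [0,0,0],"fingers": 0},
    {"xyz": [-6.4,-4.65,6.5],"delta_rot": [0,0,0],"fingers": 0},
    {"xyz": [-6.4,-4.65,7],"delta_rot": [0,0,0],"fingers": 0},
    {"xyz": [-6.4,-4.65,7],"delta_rot": [0,0,0],"fingers": 0},
  ],
)

```text
clock: 2.05
tcp_pos: [0.4701, 0.2689, 0.0761]
orientation: [-0.437, -3.109, 0.003]
contact_force: [-0.6, 0.8, 0.8]
grip_width: 0.0853
```

```bash
python3 -c "
from h import *
cv2.imwrite('pics/t1.png',imaging.grab_frame('top'));cv2.imwrite('pics/s1.png',imaging.grab_frame('scene'))
a=cv2.imread('pics/t1.png')[170:290,80:240];b=cv2.imread('pics/s1.png')[80:240,60:270]
a=cv2.resize(a,(640,480));b=cv2.resize(b,(630,480));cv2.imwrite('pics/v1.png',cv2.resize(np.hstack([a,b]),(796,300)))
go(.4715,.2697,.007,164)"
```

```text
shift cm [-0.11 -0.17  7.14] turn [0.11 0.04 0.16] | now [0.4708 0.2715 0.0784] yaw 164.16 tiltz -0.04 w 0.0852 F [-0.49  0.05  0.17] M [ 0.014 -0.068  0.019] t 2.15
```

View pics/v1.png

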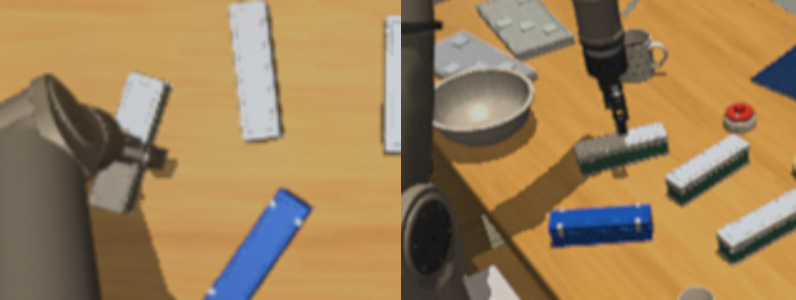

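The gripper straddles tin 1 squarely near its middle, seen from the top at about (137,225). Next I descend.

Request:
jog_arm(
  rows=[
    {"xyz": [-0.1,-0.2,2.5],"delta_rot": [0,0,0],"fingers": 0},
    {"xyz": [-0.1,-0.2,4.5],"delta_rot": [0,0,0],"fingers": 0},
    {"xyz": [-0.1,-0.2,6],"delta_rot": [0,0,0],"fingers": 0},
    {"xyz": [-0.1,-0.2,6.8],"delta_rot": [0,0,0],"fingers": 0},
    {"xyz": [-0.1,-0.2,6.8],"delta_rot": [0,0,0],"fingers": 0},
  ],
)

```text
clock: 2.57
tcp_pos: [0.4704, 0.2708, 0.0101]
orientation: [-0.429, -3.112, -0.003]
contact_force: [0.2, 0.1, 0.1]
grip_width: 0.0853
```

Request:
jog_arm(
  rows=[
    {"xyz": [0,0,0],"delta_rot": [0,0,0],"fingers": 1},
    {"xyz": [0,0,0],"delta_rot": [0,0,0],"fingers": 1},
    {"xyz": [0,0,0],"delta_rot": [0,0,0],"fingers": 1},
    {"xyz": [0,0,0],"delta_rot": [0,0,0],"fingers": 1},
    {"xyz": [0,0,0],"delta_rot": [0,0,0],"fingers": 1},
  ],
  grip_force=33,
)

```text
clock: 2.98
tcp_pos: [0.4708, 0.271, 0.0113]
orientation: [0.429, 3.111, 0.004]
contact_force: [-1.2, -0.9, 5.7]
grip_width: 0.0457
```

```bash
python3 -c "
from h import *
go(.4715,.2697,.007,164)"
```

```text
shift cm [-0.1  -0.1   0.43] turn [0.15 0.02 0.3 ] | now [0.4708 0.271  0.0113] yaw 164.3 tiltz -0.02 w 0.0457 F [-1.21 -0.89  5.72] M [-0.455  0.37   0.023] t 2.98
```

Request:
jog_arm(
  rows=[
    {"xyz": [0,0,-1],"delta_rot": [0,0,0],"fingers": 1},
    {"xyz": [0,0,-3],"delta_rot": [0,0,0],"fingers": 1},
    {"xyz": [0,0,-5.5],"delta_rot": [0,0,0],"fingers": 1},
    {"xyz": [0,0,-7],"delta_rot": [0,0,0],"fingers": 1},
    {"xyz": [0,0,-7],"delta_rot": [0,0,0],"fingers": 1},
  ],
)

```text
clock: 3.4
tcp_pos: [0.4727, 0.2719, 0.085]
orientation: [0.429, 3.107, 0.011]
contact_force: [0.6, -0.1, -4.8]
grip_width: 0.0454
```

```bash
cat >> h.py <<'E'
def feel(n=5):
    F=[];M=[]
    for i in range(n):
        imaging.grab_frame("top"); o=r.get_obs(); A=R.from_rotvec(o["orientation"])
        F.append(o["contact_force"]); M.append(A.inv().apply(o["moment"]))
    x=A.apply([1,0,0])
    print("F",np.mean(F,0).round(2),"Mtool",np.mean(M,0).round(3),"sd",np.std(M,0).round(3),"tilt",np.degrees(np.arcsin(x[2])).round(2),"tcp",o["tcp_pos"].round(4),"w",round(o["grip_width"],4),"t",round(o["clock"],2))
E
python3 -c "
from h import *
feel(6)
cv2.imwrite('pics/s2.png',imaging.grab_frame('scene'))"
```

```text
F [-0.11 -0.01 -4.64] Mtool [0.015 0.024 0.008] sd [0.011 0.021 0.027] tilt 0.06 tcp [0.4699 0.2702 0.0801] w 0.0453 t 3.7
```

View pics/s2.png

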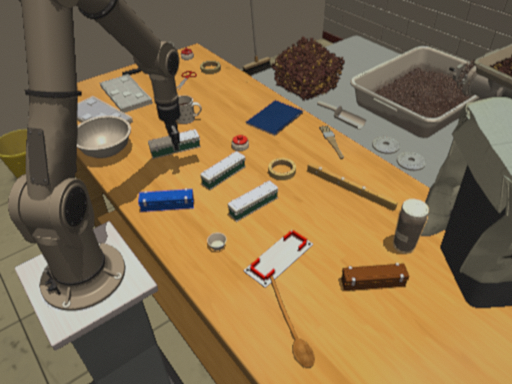

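Request:
jog_arm(
  rows=[
    {"xyz": [0,0,0],"delta_rot": [0,3,0],"fingers": 1},
    {"xyz": [0,0,0],"delta_rot": [0,5.5,0],"fingers": 1},
    {"xyz": [0,0,0],"delta_rot": [0,7.5,0],"fingers": 1},
    {"xyz": [0,0,0],"delta_rot": [0,8.5,0],"fingers": 1},
    {"xyz": [0,0,0],"delta_rot": [0,9.3,0],"fingers": 1},
  ],
)

```text
clock: 4.17
tcp_pos: [0.4702, 0.2697, 0.0794]
orientation: [-0.408, -2.951, -0.034]
contact_force: [-0.6, 0.2, -4.3]
grip_width: 0.046
```

```bash
python3 -c "
from h import *
feel(6)"
```

```text
F [ 0.18 -0.38 -3.93] Mtool [ 0.007 -0.324 -0.021] sd [0.019 0.044 0.019] tilt 9.35 tcp [0.4695 0.2706 0.0801] w 0.0459 t 4.47
```

Request:
jog_arm(
  rows=[
    {"xyz": [0,0,0],"delta_rot": [0,-2,0],"fingers": 1},
    {"xyz": [0,0,0],"delta_rot": [0,-4,0],"fingers": 1},
    {"xyz": [0,0,0],"delta_rot": [0,-6.5,0],"fingers": 1},
    {"xyz": [0,0,0],"delta_rot": [0,-9.3,0],"fingers": 1},
    {"xyz": [0,0,0],"delta_rot": [0,-9.35,0],"fingers": 1},
  ],
)

```text
clock: 4.88
tcp_pos: [0.4672, 0.2717, 0.0801]
orientation: [0.422, 3.113, 0.001]
contact_force: [-1.2, 0.2, -5.0]
grip_width: 0.046
```

```bash
python3 -c "
from h import *
feel(6)"
```

```text
F [ 0.03  0.1  -3.99] Mtool [ 0.005 -0.019 -0.006] sd [0.025 0.039 0.034] tilt 0.01 tcp [0.4701 0.2702 0.0802] w 0.0459 t 5.18
```

Request:
jog_arm(
  rows=[
    {"xyz": [0,0,0],"delta_rot": [0,-3,0],"fingers": 1},
    {"xyz": [0,0,0],"delta_rot": [0,-5.5,0],"fingers": 1},
    {"xyz": [0,0,0],"delta_rot": [0,-7.5,0],"fingers": 1},
    {"xyz": [0,0,0],"delta_rot": [0,-9,0],"fingers": 1},
    {"xyz": [0,0,0],"delta_rot": [0,-10,0],"fingers": 1},
  ],
)

```text
clock: 5.6
tcp_pos: [0.47, 0.2702, 0.0801]
orientation: [0.406, 2.94, -0.035]
contact_force: [0.7, -0.2, -4.1]
grip_width: 0.0456
```

```bash
python3 -c "
from h import *
feel(8)"
```

```text
F [ 0.08  0.12 -4.22] Mtool [ 0.     0.352 -0.007] sd [0.038 0.042 0.039] tilt -9.98 tcp [0.4706 0.27   0.0802] w 0.0457 t 6.0
```

Request:
jog_arm(
  rows=[
    {"xyz": [0,0,0],"delta_rot": [0,2,0],"fingers": 1},
    {"xyz": [0,0,0],"delta_rot": [0,5,0],"fingers": 1},
    {"xyz": [0,0,0],"delta_rot": [0,8,0],"fingers": 1},
    {"xyz": [0,0,0],"delta_rot": [0,10,0],"fingers": 1},
    {"xyz": [0,0,0],"delta_rot": [0,10,0],"fingers": 1},
  ],
)

```text
clock: 6.42
tcp_pos: [0.4728, 0.2688, 0.0805]
orientation: [0.437, 3.111, 0.003]
contact_force: [0.9, 0.0, -3.9]
grip_width: 0.0459
```

```bash
python3 -c "
from h import *
feel(10)"
```

```text
F [ 0.12  0.13 -4.36] Mtool [0.003 0.    0.002] sd [0.029 0.021 0.026] tilt 0.01 tcp [0.4703 0.2703 0.0802] w 0.0457 t 6.92
```

Level moment stayed at 0 after both tilts (0.024, -0.019, 0.000 N m), so tin 1 is sound. I'll put it back.

```bash
python3 -c "
from h import *
go(.4707,.271,.0113,164.2)"
```

```text
shift cm [-0.02  0.08  6.89] turn [ 0.06 -0.01  0.08] | now [0.4703 0.2703 0.0802] yaw 164.28 tiltz 0.01 w 0.0457 F [-0.04  0.6  -4.22] M [ 0.045 -0.01  -0.008] t 6.92
```

Request:
jog_arm(
  rows=[
    {"xyz": [0,-0.1,2],"delta_rot": [0,0,0],"fingers": 1},
    {"xyz": [0,-0.1,4],"delta_rot": [0,0,0],"fingers": 1},
    {"xyz": [0,-0.1,5.5],"delta_rot": [0,0,0],"fingers": 1},
    {"xyz": [0,-0.1,6.3],"delta_rot": [0,0,0],"fingers": 1},
    {"xyz": [0,-0.1,6.5],"delta_rot": [0,0,0],"fingers": 1},
  ],
)

```text
clock: 7.33
tcp_pos: [0.4691, 0.269, 0.0139]
orientation: [-0.429, -3.11, 0.001]
contact_force: [-0.6, -0.9, -4.2]
grip_width: 0.0462
```

```bash
python3 -c "
from h import *
feel(1);go(.4707,.271,.0113,164.2)"
```

```text
F [-0.3   0.3  -4.37] Mtool [ 0.044 -0.012  0.041] sd [0. 0. 0.] tilt 0.06 tcp [0.4695 0.2692 0.0145] w 0.0457 t 7.38
shift cm [-0.06  0.21  0.32] turn [-0.01 -0.06  0.09] | now [0.4695 0.2692 0.0145] yaw 164.29 tiltz 0.06 w 0.0457 F [-0.3   0.3  -4.37] M [-0.046  0.001 -0.041] t 7.38
```

Request:
jog_arm(
  rows=[
    {"xyz": [0,0.2,0.1],"delta_rot": [0,0,0],"fingers": 1},
    {"xyz": [0,0.2,0.2],"delta_rot": [0,0,0],"fingers": 1},
    {"xyz": [0,0.2,0.3],"delta_rot": [0,0,0],"fingers": 1},
    {"xyz": [0,0.2,0.35],"delta_rot": [0,0,0],"fingers": 1},
    {"xyz": [0,0.2,0.35],"delta_rot": [0,0,0],"fingers": 1},
  ],
)

```text
clock: 7.8
tcp_pos: [0.4704, 0.2713, 0.0114]
orientation: [-0.429, -3.112, -0.001]
contact_force: [-0.2, -0.0, -2.9]
grip_width: 0.0453
```

```bash
python3 -c "
from h import *
feel(2)"
```

```text
F [ 0.75  0.74 -3.32] Mtool [-0.093 -0.072  0.004] sd [0.    0.012 0.019] tilt 0.03 tcp [0.4704 0.2714 0.0114] w 0.0462 t 7.9
```

Request:
jog_arm(
  rows=[
    {"xyz": [0,0,0.06],"delta_rot": [0,0,0],"fingers": 1},
    {"xyz": [0,0,0.06],"delta_rot": [0,0,0],"fingers": 1},
    {"xyz": [0,0,0.06],"delta_rot": [0,0,0],"fingers": 0},
    {"xyz": [0,0,0.06],"delta_rot": [0,0,0],"fingers": 0},
    {"xyz": [0,0,0.06],"delta_rot": [0,0,0],"fingers": 0},
  ],
)

```text
clock: 8.32
tcp_pos: [0.4707, 0.2716, 0.0109]
orientation: [0.429, 3.112, 0.002]
contact_force: [0.1, 0.5, 0.1]
grip_width: 0.0798
```

Request:
jog_arm(
  rows=[
    {"xyz": [0,0,0],"delta_rot": [0,0,0],"fingers": 0},
    {"xyz": [0,0,-1],"delta_rot": [0,0,0],"fingers": 0},
    {"xyz": [0,0,-4],"delta_rot": [0,0,0],"fingers": 0},
    {"xyz": [0,0,-8],"delta_rot": [0,0,0],"fingers": 0},
    {"xyz": [0,0,-11],"delta_rot": [0,0,0],"fingers": 0},
  ],
)

```text
clock: 8.73
tcp_pos: [0.4711, 0.2714, 0.1236]
orientation: [0.43, 3.111, 0.003]
contact_force: [-0.1, 0.2, 0.3]
grip_width: 0.0854
```

```bash
python3 -c "
from h import *
go(.566,.113,.1,188.5)"
```

```text
shift cm [-13.43 -12.68   2.35] turn [  0.09   0.06 -24.23] | now [0.4711 0.2714 0.1236] yaw 164.27 tiltz -0.04 w 0.0854 F [-0.14  0.17  0.32] M [-0.026 -0.022  0.008] t 8.73
```

Request:
jog_arm(
  rows=[
    {"xyz": [-2.7,-2.5,0],"delta_rot": [0,0,-5],"fingers": 0},
    {"xyz": [-5.5,-5.2,0],"delta_rot": [0,0,-10],"fingers": 0},
    {"xyz": [-8.2,-7.7,0],"delta_rot": [0,0,-15],"fingers": 0},
    {"xyz": [-11,-10.4,1],"delta_rot": [0,0,-20],"fingers": 0},
    {"xyz": [-13.4,-12.7,2],"delta_rot": [0,0,-24.2],"fingers": 0},
  ],
)

```text
clock: 9.15
tcp_pos: [0.5675, 0.1105, 0.1049]
orientation: [-0.237, 3.128, 0.002]
contact_force: [1.1, 0.5, -1.0]
grip_width: 0.0852
```

```bash
python3 -c "
from h import *
a=imaging.grab_frame('top');cv2.imwrite('pics/t2.png',a)
a=cv2.resize(a[160:290,90:250],(640,520));cv2.imwrite('pics/v2.png',a)
go(.566,.113,.075,188.5)"
```

```text
shift cm [0.19 1.16 2.78] turn [-0.23  0.17 -0.11] | now [0.5695 0.1019 0.1029] yaw -171.61 tiltz -0.17 w 0.085 F [ 2.64 -6.11 -1.43] M [-0.374 -0.205 -0.054] t 9.2
```

View pics/v2.png

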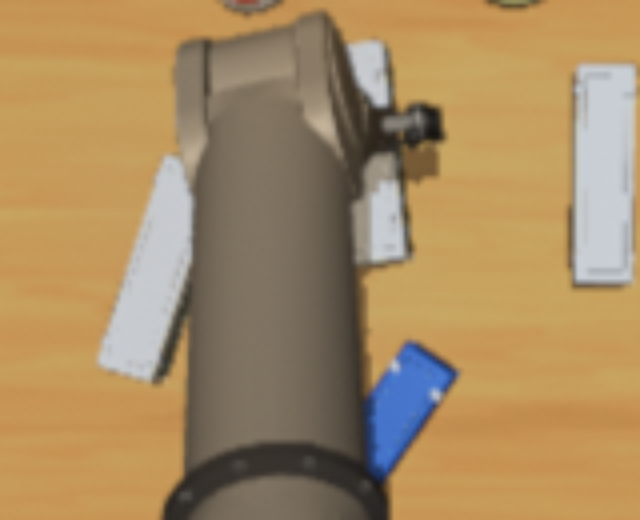

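Request:
jog_arm(
  rows=[
    {"xyz": [0.2,1.1,1],"delta_rot": [-0.2,0.2,0],"fingers": 0},
    {"xyz": [0.2,1.1,2],"delta_rot": [-0.2,0.2,0],"fingers": 0},
    {"xyz": [0.2,1.1,2.8],"delta_rot": [-0.2,0.2,0],"fingers": 0},
    {"xyz": [0.2,1.1,2.8],"delta_rot": [-0.2,0.2,0],"fingers": 0},
    {"xyz": [0.2,1.1,2.8],"delta_rot": [-0.2,0.2,0],"fingers": 0},
  ],
)

```text
clock: 9.62
tcp_pos: [0.5649, 0.1139, 0.0742]
orientation: [0.234, -3.131, 0.001]
contact_force: [0.1, -0.2, -0.6]
grip_width: 0.0851
```

```bash
python3 -c "
from h import *
go(.566,.113,.011,188.5)"
```

```text
shift cm [-0.11 -0.1   6.32] turn [-0.02 -0.12  0.03] | now [0.5649 0.1139 0.0742] yaw -171.47 tiltz 0.12 w 0.0851 F [ 0.08 -0.23 -0.6 ] M [-0.034 -0.05   0.003] t 9.62
```

Request:
jog_arm(
  rows=[
    {"xyz": [-0.1,-0.1,2],"delta_rot": [0,0,0],"fingers": 0},
    {"xyz": [-0.1,-0.1,4],"delta_rot": [0,0,0],"fingers": 0},
    {"xyz": [-0.1,-0.1,5.5],"delta_rot": [0,0,0],"fingers": 0},
    {"xyz": [-0.1,-0.1,6.3],"delta_rot": [0,0,0],"fingers": 0},
    {"xyz": [-0.1,-0.1,6.3],"delta_rot": [0,0,0],"fingers": 0},
  ],
)

```text
clock: 10.03
tcp_pos: [0.5648, 0.1136, 0.0101]
orientation: [0.235, -3.128, 0.001]
contact_force: [-0.4, 1.0, -0.3]
grip_width: 0.0855
```

Request:
jog_arm(
  rows=[
    {"xyz": [0,0,0],"delta_rot": [0,0,0],"fingers": 1},
    {"xyz": [0,0,0],"delta_rot": [0,0,0],"fingers": 1},
    {"xyz": [0,0,0],"delta_rot": [0,0,0],"fingers": 1},
    {"xyz": [0,0,0],"delta_rot": [0,0,0],"fingers": 1},
    {"xyz": [0,0,0],"delta_rot": [0,0,0],"fingers": 1},
  ],
)

```text
clock: 10.45
tcp_pos: [0.5657, 0.1135, 0.0113]
orientation: [0.235, -3.13, 0.001]
contact_force: [0.1, -1.9, 6.7]
grip_width: 0.0459
```

Request:
jog_arm(
  rows=[
    {"xyz": [0,0,-1],"delta_rot": [0,0,0],"fingers": 1},
    {"xyz": [0,0,-3],"delta_rot": [0,0,0],"fingers": 1},
    {"xyz": [0,0,-5.5],"delta_rot": [0,0,0],"fingers": 1},
    {"xyz": [0,0,-7],"delta_rot": [0,0,0],"fingers": 1},
    {"xyz": [0,0,-7],"delta_rot": [0,0,0],"fingers": 1},
  ],
)

```text
clock: 10.87
tcp_pos: [0.5679, 0.1141, 0.0848]
orientation: [-0.235, 3.13, 0.001]
contact_force: [0.8, -0.5, -3.9]
grip_width: 0.0455
```

```bash
python3 -c "
from h import *
feel(8)
go(.566,.113,.011,188.5)"
```

```text
F [-0.15  0.23 -4.27] Mtool [ 0.01  -0.01   0.014] sd [0.025 0.028 0.035] tilt 0.27 tcp [0.5651 0.1134 0.0801] w 0.0455 t 11.27
shift cm [-0.11 -0.05  6.91] turn [-0.05 -0.27  0.09] | now [0.5651 0.1134 0.0801] yaw -171.41 tiltz 0.27 w 0.0455 F [ 0.78 -0.11 -2.99] M [ 0.027 -0.055 -0.068] t 11.27
```

Request:
jog_arm(
  rows=[
    {"xyz": [0,0,0],"delta_rot": [0,3,0],"fingers": 1},
    {"xyz": [0,0,0],"delta_rot": [0,5.5,0],"fingers": 1},
    {"xyz": [0,0,0],"delta_rot": [0,7.5,0],"fingers": 1},
    {"xyz": [0,0,0],"delta_rot": [0,8.5,0],"fingers": 1},
    {"xyz": [0,0,0],"delta_rot": [0,9.3,0],"fingers": 1},
  ],
)

```text
clock: 11.68
tcp_pos: [0.5652, 0.1134, 0.0795]
orientation: [0.222, -2.966, 0.02]
contact_force: [0.5, 0.9, -4.3]
grip_width: 0.0457
```

```bash
python3 -c "
from h import *
feel(4);feel(6)"
```

```text
F [ 0.29 -0.05 -3.96] Mtool [ 0.004 -0.338  0.009] sd [0.038 0.033 0.011] tilt 9.57 tcp [0.5648 0.1133 0.0799] w 0.0455 t 11.88
F [-0.08 -0.07 -3.92] Mtool [ 0.01  -0.31   0.006] sd [0.02  0.029 0.027] tilt 9.55 tcp [0.565  0.1134 0.0803] w 0.0455 t 12.18
```

Request:
jog_arm(
  rows=[
    {"xyz": [0,0,0],"delta_rot": [0,-2,0],"fingers": 1},
    {"xyz": [0,0,0],"delta_rot": [0,-4,0],"fingers": 1},
    {"xyz": [0,0,0],"delta_rot": [0,-6.5,0],"fingers": 1},
    {"xyz": [0,0,0],"delta_rot": [0,-9.5,0],"fingers": 1},
    {"xyz": [0,0,0],"delta_rot": [0,-9.5,0],"fingers": 1},
  ],
)

```text
clock: 12.6
tcp_pos: [0.5631, 0.113, 0.0803]
orientation: [0.235, -3.132, 0.002]
contact_force: [-1.0, -0.1, -3.5]
grip_width: 0.046
```

```bash
python3 -c "
from h import *
feel(8)"
```

```text
F [ 0.34 -0.07 -4.15] Mtool [-0.027 -0.004 -0.004] sd [0.029 0.012 0.024] tilt 0.07 tcp [0.5654 0.1134 0.0802] w 0.0455 t 13.0
```

Tin 2 also shows no shift: -0.010 before, -0.004 N m after. I'll put it back.

Request:
jog_arm(
  rows=[
    {"xyz": [0,0,2],"delta_rot": [0,0,0],"fingers": 1},
    {"xyz": [0,0,4],"delta_rot": [0,0,0],"fingers": 1},
    {"xyz": [0,0,5.5],"delta_rot": [0,0,0],"fingers": 1},
    {"xyz": [0,0,6.3],"delta_rot": [0,0,0],"fingers": 1},
    {"xyz": [0,0,6.5],"delta_rot": [0,0,0],"fingers": 1},
  ],
)

```text
clock: 13.42
tcp_pos: [0.5644, 0.1131, 0.0136]
orientation: [0.235, -3.129, 0.002]
contact_force: [0.9, -1.1, -3.6]
grip_width: 0.0457
```

```bash
python3 -c "
from h import *
feel(1);go(.5655,.1134,.0113,188.5)"
```

```text
F [-0.25 -0.39 -3.29] Mtool [ 0.033  0.071 -0.053] sd [0. 0. 0.] tilt 0.17 tcp [0.565  0.1132 0.0143] w 0.0457 t 13.47
shift cm [-0.06  0.01  0.3 ] turn [-0.06 -0.17  0.08] | now [0.565  0.1132 0.0143] yaw -171.42 tiltz 0.17 w 0.0457 F [-0.25 -0.39 -3.29] M [-0.043  0.065  0.053] t 13.47
```

Request:
jog_arm(
  rows=[
    {"xyz": [0,0,0.15],"delta_rot": [0,-0.1,0],"fingers": 1},
    {"xyz": [0,0,0.3],"delta_rot": [0,-0.1,0],"fingers": 1},
    {"xyz": [0,0,0.35],"delta_rot": [0,-0.1,0],"fingers": 1},
    {"xyz": [0,0,0.38],"delta_rot": [0,-0.1,0],"fingers": 1},
    {"xyz": [0,0,0.38],"delta_rot": [0,-0.1,0],"fingers": 1},
  ],
)

```text
clock: 13.88
tcp_pos: [0.5656, 0.1134, 0.0113]
orientation: [-0.235, 3.133, -0.001]
contact_force: [-0.1, 0.6, -0.1]
grip_width: 0.0455
```

Request:
jog_arm(
  rows=[
    {"xyz": [0,0,0],"delta_rot": [0,0,0],"fingers": 0},
    {"xyz": [0,0,0],"delta_rot": [0,0,0],"fingers": 0},
    {"xyz": [0,0,0],"delta_rot": [0,0,0],"fingers": 0},
    {"xyz": [0,0,0],"delta_rot": [0,0,0],"fingers": 0},
    {"xyz": [0,0,-1],"delta_rot": [0,0,0],"fingers": 0},
  ],
)

```text
clock: 14.3
tcp_pos: [0.5643, 0.1131, 0.0202]
orientation: [0.235, -3.13, 0.002]
contact_force: [-0.2, -0.0, -0.2]
grip_width: 0.0854
```

Request:
jog_arm(
  rows=[
    {"xyz": [0,0,-3],"delta_rot": [0,0,0],"fingers": 0},
    {"xyz": [0,0,-6],"delta_rot": [0,0,0],"fingers": 0},
    {"xyz": [0,0,-9],"delta_rot": [0,0,0],"fingers": 0},
    {"xyz": [0,0,-9],"delta_rot": [0,0,0],"fingers": 0},
    {"xyz": [0,0,-9],"delta_rot": [0,0,0],"fingers": 0},
  ],
)

```text
clock: 14.72
tcp_pos: [0.5661, 0.1136, 0.1128]
orientation: [-0.235, 3.131, -0.0]
contact_force: [-0.9, 1.1, 0.5]
grip_width: 0.0857
```

```bash
python3 -c "
from h import *
go(.5535,-.0777,.1,181.2)"
```

```text
shift cm [  4.1  -18.73   1.28] turn [-0.02  0.11  7.38] | now [0.5661 0.1136 0.1128] yaw -171.42 tiltz -0.11 w 0.0857 F [-0.87  1.06  0.49] M [ 0.032 -0.004  0.006] t 14.72
```

Request:
jog_arm(
  rows=[
    {"xyz": [0.8,-3.7,0],"delta_rot": [0,0,1.5],"fingers": 0},
    {"xyz": [1.6,-7.5,0],"delta_rot": [0,0,3],"fingers": 0},
    {"xyz": [2.5,-11.5,0],"delta_rot": [0,0,4.5],"fingers": 0},
    {"xyz": [3.4,-15.5,0],"delta_rot": [0,0,6],"fingers": 0},
    {"xyz": [4.1,-18.7,0],"delta_rot": [0,0,7.4],"fingers": 0},
  ],
)

```text
clock: 15.13
tcp_pos: [0.5517, -0.0808, 0.1119]
orientation: [0.027, -3.141, 0.002]
contact_force: [0.2, -0.4, 0.5]
grip_width: 0.0853
```

```bash
python3 -c "
from h import *
imaging.grab_frame('top');a=imaging.grab_frame('top');cv2.imwrite('pics/t3.png',a)
a=cv2.resize(a[140:300,90:330],(720,480));cv2.imwrite('pics/v3.png',a)
go(.5535,-.0777,.075,181.2)"
```

```text
shift cm [-0.23  0.75  3.69] turn [-0.21 -0.03 -0.64] | now [ 0.5513 -0.0851  0.1119] yaw -179.44 tiltz 0.03 w 0.0853 F [0.4  0.71 0.55] M [-0.022  0.014 -0.071] t 15.23
```

View pics/v3.png

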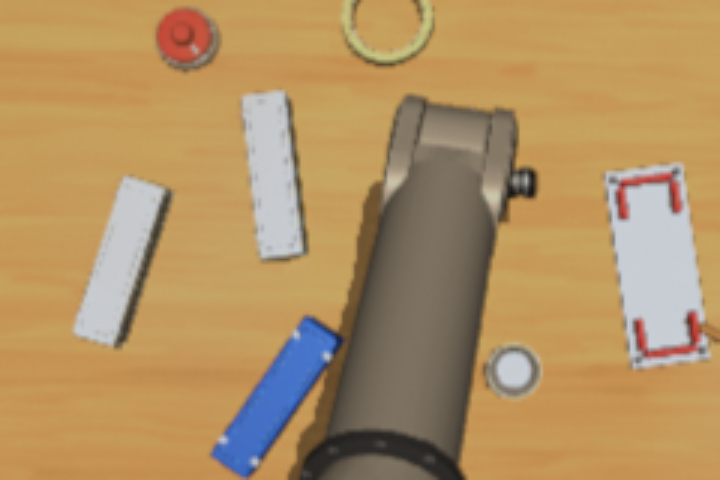

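Tins 1 and 2 lie in their places and the arm is over tin 3. I'll check tins 1 and 2 numerically, then carry on.

Request:
jog_arm(
  rows=[
    {"xyz": [-0.2,0.7,1],"delta_rot": [-0.2,0,-0.6],"fingers": 0},
    {"xyz": [-0.2,0.7,2],"delta_rot": [-0.2,0,-0.6],"fingers": 0},
    {"xyz": [-0.2,0.7,3],"delta_rot": [-0.2,0,-0.6],"fingers": 0},
    {"xyz": [-0.2,0.7,3.7],"delta_rot": [-0.2,0,-0.6],"fingers": 0},
    {"xyz": [-0.2,0.7,3.7],"delta_rot": [-0.2,0,-0.6],"fingers": 0},
  ],
)

```text
clock: 15.65
tcp_pos: [0.5517, -0.0766, 0.0724]
orientation: [0.036, -3.137, -0.001]
contact_force: [-0.7, -0.1, -0.7]
grip_width: 0.0855
```

```bash
python3 -c "
from h import *
im=cv2.imread('pics/t3.png')
for b,g in [((105,185,158,268),(.4715,.2678,-18.7)),((162,160,200,235),(.566,.1115,8.4))]: print(fitbox(im,b,g))
go(.5535,-.0777,.011,181.2)"
```

```text
(array([0.4717, 0.2724]), np.float64(-15.64), np.float64(0.037))
(array([0.5661, 0.1145]), np.float64(8.6), np.float64(0.023))
shift cm [-0.2  -0.12  6.14] turn [ 0.02 -0.27  0.1 ] | now [ 0.5517 -0.0766  0.0724] yaw -178.7 tiltz 0.27 w 0.0855 F [-0.67 -0.07 -0.7 ] M [-0.022 -0.051  0.003] t 15.65
```

Request:
jog_arm(
  rows=[
    {"xyz": [-0.2,0.2,2],"delta_rot": [0,-0.2,0],"fingers": 0},
    {"xyz": [-0.2,0.2,4],"delta_rot": [0,-0.2,0],"fingers": 0},
    {"xyz": [-0.2,0.2,5.3],"delta_rot": [0,-0.2,0],"fingers": 0},
    {"xyz": [-0.2,0.2,6.1],"delta_rot": [0,-0.2,0],"fingers": 0},
    {"xyz": [-0.2,0.2,6.1],"delta_rot": [0,-0.2,0],"fingers": 0},
  ],
)

```text
clock: 16.07
tcp_pos: [0.5523, -0.0738, 0.0098]
orientation: [0.037, -3.137, -0.001]
contact_force: [-1.4, -0.9, 0.4]
grip_width: 0.0854
```

```bash
python3 -c "
from h import *
go(.5535,-.0787,.011,181.2)"
```

```text
shift cm [-0.11 -0.49 -0.12] turn [ 0.04 -0.24  0.16] | now [ 0.5523 -0.0738  0.0098] yaw -178.64 tiltz 0.24 w 0.0854 F [-1.43 -0.86  0.4 ] M [0.004 0.023 0.045] t 16.07
```

Request:
jog_arm(
  rows=[
    {"xyz": [-0.1,-0.2,-0.1],"delta_rot": [0,-0.2,0],"fingers": 0},
    {"xyz": [-0.1,-0.5,-0.1],"delta_rot": [0,-0.2,0],"fingers": 0},
    {"xyz": [-0.1,-0.5,-0.1],"delta_rot": [0,-0.2,0],"fingers": 0},
    {"xyz": [-0.1,-0.5,-0.1],"delta_rot": [0,-0.2,0],"fingers": 0},
    {"xyz": [-0.1,-0.5,-0.1],"delta_rot": [0,-0.2,0],"fingers": 0},
  ],
)

```text
clock: 16.48
tcp_pos: [0.5538, -0.079, 0.0114]
orientation: [-0.037, 3.141, 0.001]
contact_force: [-0.2, -0.6, -0.8]
grip_width: 0.0856
```

Request:
jog_arm(
  rows=[
    {"xyz": [0,0,0],"delta_rot": [0,0,0],"fingers": 1},
    {"xyz": [0,0,0],"delta_rot": [0,0,0],"fingers": 1},
    {"xyz": [0,0,0],"delta_rot": [0,0,0],"fingers": 1},
    {"xyz": [0,0,0],"delta_rot": [0,0,0],"fingers": 1},
    {"xyz": [0,0,0],"delta_rot": [0,0,0],"fingers": 1},
  ],
)

```text
clock: 16.9
tcp_pos: [0.554, -0.0788, 0.0117]
orientation: [-0.037, 3.141, 0.001]
contact_force: [-1.1, 0.5, 3.9]
grip_width: 0.046
```

Request:
jog_arm(
  rows=[
    {"xyz": [0,0,-1],"delta_rot": [0,0,0],"fingers": 1},
    {"xyz": [0,0,-3],"delta_rot": [0,0,0],"fingers": 1},
    {"xyz": [0,0,-5.5],"delta_rot": [0,0,0],"fingers": 1},
    {"xyz": [0,0,-7],"delta_rot": [0,0,0],"fingers": 1},
    {"xyz": [0,0,-7],"delta_rot": [0,0,0],"fingers": 1},
  ],
)

```text
clock: 17.32
tcp_pos: [0.5558, -0.0792, 0.0849]
orientation: [-0.036, 3.136, 0.001]
contact_force: [0.8, 0.3, -3.7]
grip_width: 0.0456
```

```bash
python3 -c "
from h import *
feel(8)
go(.5535,-.0787,.011,181.2)"
```

```text
F [-0.31 -0.14 -4.22] Mtool [-0.008  0.002 -0.01 ] sd [0.029 0.014 0.024] tilt 0.07 tcp [ 0.5532 -0.0788  0.0806] w 0.0462 t 17.72
shift cm [-0.04  0.01  6.96] turn [ 0.05 -0.07  0.15] | now [ 0.5532 -0.0788  0.0806] yaw -178.65 tiltz 0.07 w 0.0462 F [ 0.32 -0.61 -3.71] M [ 0.023  0.016 -0.001] t 17.72
```

Request:
jog_arm(
  rows=[
    {"xyz": [0,0,0],"delta_rot": [0,3,0],"fingers": 1},
    {"xyz": [0,0,0],"delta_rot": [0,5.5,0],"fingers": 1},
    {"xyz": [0,0,0],"delta_rot": [0,7.5,0],"fingers": 1},
    {"xyz": [0,0,0],"delta_rot": [0,8.5,0],"fingers": 1},
    {"xyz": [0,0,0],"delta_rot": [0,9.2,0],"fingers": 1},
  ],
)

```text
clock: 18.13
tcp_pos: [0.5533, -0.0787, 0.08]
orientation: [0.036, -2.978, 0.002]
contact_force: [-0.4, 0.6, -4.2]
grip_width: 0.0453
```

```bash
python3 -c "
from h import *
feel(3);feel(3);feel(3)"
```

```text
F [ 0.43 -0.05 -4.18] Mtool [ 0.002 -0.291 -0.003] sd [0.011 0.03  0.025] tilt 9.28 tcp [ 0.553  -0.0789  0.0802] w 0.046 t 18.28
F [ 0.11 -0.17 -3.84] Mtool [ 0.012 -0.279 -0.012] sd [0.041 0.011 0.034] tilt 9.26 tcp [ 0.5528 -0.0789  0.0806] w 0.0458 t 18.43
F [-0.29  0.22 -3.79] Mtool [-0.018 -0.303  0.027] sd [0.001 0.026 0.042] tilt 9.25 tcp [ 0.553  -0.0789  0.0808] w 0.0455 t 18.58
```

Request:
jog_arm(
  rows=[
    {"xyz": [0,0,0],"delta_rot": [0,-2,0],"fingers": 1},
    {"xyz": [0,0,0],"delta_rot": [0,-4,0],"fingers": 1},
    {"xyz": [0,0,0],"delta_rot": [0,-6.5,0],"fingers": 1},
    {"xyz": [0,0,0],"delta_rot": [0,-9.2,0],"fingers": 1},
    {"xyz": [0,0,0],"delta_rot": [0,-9.2,0],"fingers": 1},
  ],
)

```text
clock: 19.0
tcp_pos: [0.551, -0.0793, 0.0808]
orientation: [0.035, -3.14, -0.002]
contact_force: [-1.3, 0.2, -3.9]
grip_width: 0.0456
```

```bash
python3 -c "
from h import *
feel(8)"
```

```text
F [ 0.15 -0.13 -3.58] Mtool [-0.01  -0.022 -0.003] sd [0.019 0.032 0.017] tilt 0.07 tcp [ 0.5534 -0.0788  0.0807] w 0.0457 t 19.4
```

Request:
jog_arm(
  rows=[
    {"xyz": [0,0,0],"delta_rot": [0,4,0],"fingers": 1},
    {"xyz": [0,0,0],"delta_rot": [0,7,0],"fingers": 1},
    {"xyz": [0,0,0],"delta_rot": [0,9,0],"fingers": 1},
    {"xyz": [0,0,0],"delta_rot": [0,10.2,0],"fingers": 1},
    {"xyz": [0,0,0],"delta_rot": [0,11,0],"fingers": 1},
  ],
)

```text
clock: 19.82
tcp_pos: [0.5542, -0.0786, 0.0804]
orientation: [0.036, -2.947, 0.002]
contact_force: [0.4, 0.3, -3.2]
grip_width: 0.0458
```

```bash
python3 -c "
from h import *
feel(3);feel(3);feel(3)"
```

```text
F [ 0.76  0.14 -3.56] Mtool [ 0.001 -0.424  0.01 ] sd [0.022 0.062 0.008] tilt 11.06 tcp [ 0.5535 -0.0788  0.0804] w 0.0456 t 19.97
F [-0.1   0.19 -3.76] Mtool [ 0.018 -0.345  0.002] sd [0.009 0.012 0.024] tilt 11.07 tcp [ 0.5531 -0.0789  0.0807] w 0.0457 t 20.12
F [ 0.06 -0.3  -3.94] Mtool [ 0.008 -0.365  0.022] sd [0.021 0.024 0.001] tilt 11.06 tcp [ 0.5532 -0.0789  0.0808] w 0.0456 t 20.27
```

```bash
python3 -c "
from h import *
a=imaging.grab_frame('scene');cv2.imwrite('pics/s4.png',a)
cv2.imwrite('pics/v4.png',cv2.resize(a[110:240,180:340],(738,600),interpolation=cv2.INTER_CUBIC))"
```

```text
(no output)
```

View pics/v4.png

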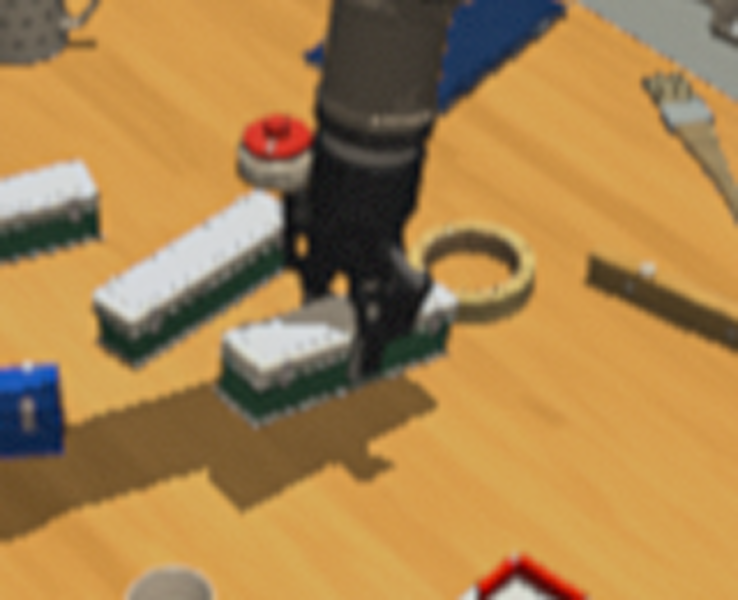

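```bash
python3 -c "
from h import *
o=r.get_obs();A=R.from_rotvec(o['orientation']);p=o['tcp_pos']
for nm,ax in (('tilted',A.apply([1,0,0])),('level',np.array([-1,-.024,0]))):
    a,b=[proj('scene',p+A.apply([0,-.023,.011])+s*.087*ax) for s in(1,-1)]
    f=lambda q:((q-[180,110])*4.6125).round()
    print(nm,f(a),f(b),(b-a)[1]/(b-a)[0])
feel(4)
"
```

```text
tilted [254. 425.] [448. 352.] -0.3796689567923317
level [254. 444.] [450. 333.] -0.566459322581643
F [-0.36 -0.25 -3.81] Mtool [-0.013 -0.37  -0.002] sd [0.045 0.009 0.026] tilt 11.07 tcp [ 0.5534 -0.0788  0.0807] w 0.0455 t 20.52
```

Request:
jog_arm(
  rows=[
    {"xyz": [0,0,0],"delta_rot": [0,0.5,0],"fingers": 1},
    {"xyz": [0,0,0],"delta_rot": [0,1,0],"fingers": 1},
    {"xyz": [0,0,0],"delta_rot": [0,1.5,0],"fingers": 1},
    {"xyz": [0,0,0],"delta_rot": [0,2,0],"fingers": 1},
    {"xyz": [0,0,0],"delta_rot": [0,2,0],"fingers": 1},
  ],
)

```text
clock: 20.93
tcp_pos: [0.5538, -0.0787, 0.0806]
orientation: [0.035, -2.913, 0.003]
contact_force: [0.2, -0.4, -3.5]
grip_width: 0.046
```

```bash
python3 -c "
from h import *
feel(4);feel(4)"
```

```text
F [-0.07  0.27 -3.62] Mtool [-0.008 -0.423  0.003] sd [0.041 0.016 0.038] tilt 13.07 tcp [ 0.5534 -0.0788  0.0807] w 0.0456 t 21.13
F [-0.27  0.25 -3.62] Mtool [-0.005 -0.439 -0.009] sd [0.019 0.019 0.032] tilt 13.06 tcp [ 0.5533 -0.0788  0.0808] w 0.0454 t 21.33
```

Request:
jog_arm(
  rows=[
    {"xyz": [0,0,0],"delta_rot": [0,-3,0],"fingers": 1},
    {"xyz": [0,0,0],"delta_rot": [0,-7,0],"fingers": 1},
    {"xyz": [0,0,0],"delta_rot": [0,-11,0],"fingers": 1},
    {"xyz": [0,0,0],"delta_rot": [0,-13,0],"fingers": 1},
    {"xyz": [0,0,0],"delta_rot": [0,-13,0],"fingers": 1},
  ],
)

```text
clock: 21.75
tcp_pos: [0.5512, -0.0792, 0.0809]
orientation: [0.036, -3.14, -0.002]
contact_force: [0.1, 0.1, -4.0]
grip_width: 0.0457
```

```bash
python3 -c "
from h import *
feel(8)"
```

```text
F [ 0.06 -0.2  -3.64] Mtool [-0.021 -0.017  0.001] sd [0.026 0.027 0.027] tilt 0.08 tcp [ 0.5538 -0.0787  0.0806] w 0.0462 t 22.15
```

Tin 3 is sound even at 13°. Tin 1's dwell was short and its level moments are only borderline, so I'll retest it after putting tin 3 back.

Request:
jog_arm(
  rows=[
    {"xyz": [0,0,2],"delta_rot": [0,0,0],"fingers": 1},
    {"xyz": [0,0,4],"delta_rot": [0,0,0],"fingers": 1},
    {"xyz": [0,0,5.5],"delta_rot": [0,0,0],"fingers": 1},
    {"xyz": [0,0,6.4],"delta_rot": [0,0,0],"fingers": 1},
    {"xyz": [0,0,6.6],"delta_rot": [0,0,0],"fingers": 1},
  ],
)

```text
clock: 22.57
tcp_pos: [0.5527, -0.0785, 0.0129]
orientation: [0.038, -3.137, -0.001]
contact_force: [0.2, 0.1, -4.5]
grip_width: 0.0458
```

```bash
python3 -c "
from h import *
feel(1);go(.554,-.0788,.0114,181.3)"
```

```text
F [ 0.13  0.69 -4.52] Mtool [-0.01  -0.038  0.013] sd [0. 0. 0.] tilt 0.2 tcp [ 0.5531 -0.0786  0.0136] w 0.0458 t 22.62
shift cm [-0.09 -0.02  0.22] turn [ 0.05 -0.2   0.07] | now [ 0.5531 -0.0786  0.0136] yaw -178.63 tiltz 0.2 w 0.0458 F [ 0.13  0.69 -4.52] M [ 0.011 -0.038 -0.013] t 22.62
```

Request:
jog_arm(
  rows=[
    {"xyz": [-0.1,0,0.1],"delta_rot": [0,-0.1,0],"fingers": 1},
    {"xyz": [-0.1,0,0.2],"delta_rot": [0,-0.1,0],"fingers": 1},
    {"xyz": [-0.1,0,0.26],"delta_rot": [0,-0.1,0],"fingers": 1},
    {"xyz": [-0.1,0,0.28],"delta_rot": [0,-0.1,0],"fingers": 1},
    {"xyz": [-0.1,0,0.28],"delta_rot": [0,-0.1,0],"fingers": 1},
  ],
)

```text
clock: 23.03
tcp_pos: [0.5549, -0.0786, 0.0117]
orientation: [0.037, -3.141, -0.001]
contact_force: [-1.0, -0.2, 2.7]
grip_width: 0.0452
```

Request:
jog_arm(
  rows=[
    {"xyz": [0,0,0],"delta_rot": [0,0,0],"fingers": 0},
    {"xyz": [0,0,0],"delta_rot": [0,0,0],"fingers": 0},
    {"xyz": [0,0,0],"delta_rot": [0,0,0],"fingers": 0},
    {"xyz": [0,0,0],"delta_rot": [0,0,0],"fingers": 0},
    {"xyz": [0,0,-1],"delta_rot": [0,0,0],"fingers": 0},
  ],
)

```text
clock: 23.45
tcp_pos: [0.5536, -0.0785, 0.0206]
orientation: [0.038, -3.138, -0.002]
contact_force: [-0.2, 0.2, -0.6]
grip_width: 0.0854
```

Request:
jog_arm(
  rows=[
    {"xyz": [0,0,-3],"delta_rot": [0,0,0],"fingers": 0},
    {"xyz": [0,0,-6],"delta_rot": [0,0,0],"fingers": 0},
    {"xyz": [0,0,-9],"delta_rot": [0,0,0],"fingers": 0},
    {"xyz": [0,0,-10],"delta_rot": [0,0,0],"fingers": 0},
    {"xyz": [0,0,-10],"delta_rot": [0,0,0],"fingers": 0},
  ],
)

```text
clock: 23.87
tcp_pos: [0.5561, -0.0788, 0.1242]
orientation: [-0.037, 3.138, 0.001]
contact_force: [-0.1, -0.2, 0.4]
grip_width: 0.085
```

```bash
python3 -c "
from h import *
go(.4707,.2712,.1,164.2)"
```

```text
shift cm [ 7.71 35.19  2.42] turn [ 0.08  0.19 17.16] | now [ 0.5561 -0.0788  0.1242] yaw -178.64 tiltz -0.19 w 0.085 F [-0.07 -0.2   0.43] M [-0.047 -0.016  0.04 ] t 23.87
```

Request:
jog_arm(
  rows=[
    {"xyz": [0.9,4,0],"delta_rot": [0,0,2],"fingers": 0},
    {"xyz": [1.8,8,0],"delta_rot": [0,0,4],"fingers": 0},
    {"xyz": [2.7,12,0],"delta_rot": [0,0,6],"fingers": 0},
    {"xyz": [3.5,16,0],"delta_rot": [0,0,8],"fingers": 0},
    {"xyz": [4.4,20,0],"delta_rot": [0,0,10],"fingers": 0},
  ],
)

```text
clock: 24.28
tcp_pos: [0.5059, 0.1214, 0.1232]
orientation: [0.24, 3.131, 0.001]
contact_force: [0.7, 1.3, 0.7]
grip_width: 0.0854
```

```bash
python3 -c "
from h import *
go(.4707,.2712,.1,164.2)"
```

```text
shift cm [ 5.77 14.26  2.32] turn [0.04 0.1  7.04] | now [0.5059 0.1214 0.1232] yaw 171.24 tiltz -0.1 w 0.0854 F [0.69 1.32 0.73] M [ 0.025 -0.019  0.032] t 24.28
```

Request:
jog_arm(
  rows=[
    {"xyz": [1.5,3.7,0],"delta_rot": [0,0,2],"fingers": 0},
    {"xyz": [3,7.4,0],"delta_rot": [0,0,4],"fingers": 0},
    {"xyz": [4.5,11,0],"delta_rot": [0,0,6],"fingers": 0},
    {"xyz": [5.8,14.2,1],"delta_rot": [0,0,7],"fingers": 0},
    {"xyz": [5.8,14.2,3],"delta_rot": [0,0,7],"fingers": 0},
  ],
)

```text
clock: 24.7
tcp_pos: [0.4682, 0.2805, 0.0938]
orientation: [0.415, 3.111, 0.011]
contact_force: [1.1, 1.2, 0.6]
grip_width: 0.0855
```

```bash
python3 -c "
from h import *
go(.4707,.2712,.075,164.2)"
```

```text
shift cm [-0.48 -0.85  1.88] turn [0.43 0.09 0.6 ] | now [0.4682 0.2805 0.0938] yaw 164.8 tiltz -0.09 w 0.0855 F [1.13 1.22 0.63] M [ 0.042 -0.04   0.018] t 24.7
```

Request:
jog_arm(
  rows=[
    {"xyz": [-0.5,-0.8,0.5],"delta_rot": [0.4,0.1,0.6],"fingers": 0},
    {"xyz": [-0.5,-0.8,1],"delta_rot": [0.4,0.1,0.6],"fingers": 0},
    {"xyz": [-0.5,-0.8,1.9],"delta_rot": [0.4,0.1,0.6],"fingers": 0},
    {"xyz": [-0.5,-0.8,1.9],"delta_rot": [0.4,0.1,0.6],"fingers": 0},
    {"xyz": [-0.5,-0.8,1.9],"delta_rot": [0.4,0.1,0.6],"fingers": 0},
  ],
)

```text
clock: 25.12
tcp_pos: [0.4713, 0.2701, 0.0746]
orientation: [-0.435, -3.111, 0.0]
contact_force: [-0.5, 0.6, 0.6]
grip_width: 0.0851
```

```bash
python3 -c "
from h import *
go(.4707,.2712,.0108,164.2)"
```

```text
shift cm [0.09 0.09 6.38] turn [-0.02 -0.02 -0.14] | now [0.4713 0.2701 0.0746] yaw 164.06 tiltz 0.02 w 0.0851 F [-0.53  0.62  0.64] M [0.057 0.021 0.01 ] t 25.12
```

Request:
jog_arm(
  rows=[
    {"xyz": [0.1,0.1,2],"delta_rot": [0,0,0],"fingers": 0},
    {"xyz": [0.1,0.1,4],"delta_rot": [0,0,0],"fingers": 0},
    {"xyz": [0.1,0.1,5.5],"delta_rot": [0,0,0],"fingers": 0},
    {"xyz": [0.1,0.1,6.3],"delta_rot": [0,0,0],"fingers": 0},
    {"xyz": [0.1,0.1,6.3],"delta_rot": [0,0,0],"fingers": 0},
  ],
)

```text
clock: 25.53
tcp_pos: [0.4702, 0.2703, 0.0106]
orientation: [-0.437, -3.109, 0.003]
contact_force: [-0.4, -0.2, 0.2]
grip_width: 0.0852
```

Request:
jog_arm(
  rows=[
    {"xyz": [0,0,0],"delta_rot": [0,0,0],"fingers": 1},
    {"xyz": [0,0,0],"delta_rot": [0,0,0],"fingers": 1},
    {"xyz": [0,0,0],"delta_rot": [0,0,0],"fingers": 1},
    {"xyz": [0,0,0],"delta_rot": [0,0,0],"fingers": 1},
    {"xyz": [0,0,0],"delta_rot": [0,0,0],"fingers": 1},
  ],
)

```text
clock: 25.95
tcp_pos: [0.471, 0.2708, 0.0117]
orientation: [-0.437, -3.111, 0.001]
contact_force: [-0.3, -0.9, 6.2]
grip_width: 0.0459
```

Request:
jog_arm(
  rows=[
    {"xyz": [0,0,-1],"delta_rot": [0,0,0],"fingers": 1},
    {"xyz": [0,0,-3],"delta_rot": [0,0,0],"fingers": 1},
    {"xyz": [0,0,-5.5],"delta_rot": [0,0,0],"fingers": 1},
    {"xyz": [0,0,-7],"delta_rot": [0,0,0],"fingers": 1},
    {"xyz": [0,0,-7],"delta_rot": [0,0,0],"fingers": 1},
  ],
)

```text
clock: 26.37
tcp_pos: [0.4726, 0.2718, 0.085]
orientation: [0.437, 3.108, 0.005]
contact_force: [0.7, 1.2, -4.9]
grip_width: 0.0455
```

```bash
python3 -c "
from h import *
feel(6)"
```

```text
F [ 0.1  -0.2  -4.54] Mtool [0.013 0.024 0.001] sd [0.021 0.016 0.02 ] tilt 0.11 tcp [0.4701 0.2702 0.0804] w 0.0455 t 26.67
```

Request:
jog_arm(
  rows=[
    {"xyz": [0,0,0],"delta_rot": [0,4,0],"fingers": 1},
    {"xyz": [0,0,0],"delta_rot": [0,7,0],"fingers": 1},
    {"xyz": [0,0,0],"delta_rot": [0,9,0],"fingers": 1},
    {"xyz": [0,0,0],"delta_rot": [0,10.2,0],"fingers": 1},
    {"xyz": [0,0,0],"delta_rot": [0,10.7,0],"fingers": 1},
  ],
)

```text
clock: 27.08
tcp_pos: [0.4703, 0.2694, 0.0794]
orientation: [-0.413, -2.924, -0.034]
contact_force: [-0.3, -0.8, -3.5]
grip_width: 0.0455
```

```bash
python3 -c "
from h import *
feel(4);feel(4);feel(4)"
```

```text
F [-0.04  0.33 -4.09] Mtool [-0.015 -0.369 -0.04 ] sd [0.026 0.009 0.025] tilt 10.81 tcp [0.4695 0.2704 0.0801] w 0.0456 t 27.28
F [ 0.36  0.17 -4.22] Mtool [ 0.002 -0.352 -0.004] sd [0.02  0.026 0.008] tilt 10.8 tcp [0.4696 0.2706 0.0805] w 0.0456 t 27.48
F [-0.05 -0.   -4.28] Mtool [-0.009 -0.343 -0.012] sd [0.025 0.044 0.031] tilt 10.8 tcp [0.47   0.2703 0.0805] w 0.0454 t 27.68
```

Request:
jog_arm(
  rows=[
    {"xyz": [0,0,0],"delta_rot": [0,0.5,0],"fingers": 1},
    {"xyz": [0,0,0],"delta_rot": [0,1,0],"fingers": 1},
    {"xyz": [0,0,0],"delta_rot": [0,1.5,0],"fingers": 1},
    {"xyz": [0,0,0],"delta_rot": [0,2,0],"fingers": 1},
    {"xyz": [0,0,0],"delta_rot": [0,2.2,0],"fingers": 1},
  ],
)

```text
clock: 28.1
tcp_pos: [0.4703, 0.2701, 0.0804]
orientation: [-0.406, -2.887, -0.043]
contact_force: [0.0, -0.2, -4.2]
grip_width: 0.0455
```

```bash
python3 -c "
from h import *
feel(4);feel(4)"
```

```text
F [ 0.38 -0.02 -4.02] Mtool [-0.019 -0.442  0.021] sd [0.024 0.016 0.014] tilt 13.0 tcp [0.47   0.2703 0.0804] w 0.0455 t 28.3
F [ 0.08  0.45 -4.01] Mtool [-0.02  -0.424 -0.002] sd [0.04  0.032 0.033] tilt 13.0 tcp [0.4699 0.2704 0.0805] w 0.0454 t 28.5
```

Request:
jog_arm(
  rows=[
    {"xyz": [0,0,0],"delta_rot": [0,-3,0],"fingers": 1},
    {"xyz": [0,0,0],"delta_rot": [0,-7,0],"fingers": 1},
    {"xyz": [0,0,0],"delta_rot": [0,-11,0],"fingers": 1},
    {"xyz": [0,0,0],"delta_rot": [0,-13,0],"fingers": 1},
    {"xyz": [0,0,0],"delta_rot": [0,-13,0],"fingers": 1},
  ],
)

```text
clock: 28.92
tcp_pos: [0.4676, 0.2715, 0.0806]
orientation: [-0.431, -3.111, 0.004]
contact_force: [-0.5, 0.5, -4.1]
grip_width: 0.0461
```

```bash
python3 -c "
from h import *
feel(6)
go(.4707,.271,.0113,164.1)"
```

```text
F [ 0.25  0.16 -4.35] Mtool [ 0.001 -0.005  0.025] sd [0.031 0.026 0.025] tilt 0.01 tcp [0.4706 0.2699 0.0805] w 0.0458 t 29.22
shift cm [0.02 0.12 6.92] turn [-0.14 -0.01 -0.15] | now [0.4706 0.2699 0.0805] yaw 163.95 tiltz 0.01 w 0.0458 F [-0.62  0.05 -4.4 ] M [0.005 0.026 0.016] t 29.22
```

Tin 1 is clearly sound, so I'll put it back and retest tin 2 with more tilt.

Request:
jog_arm(
  rows=[
    {"xyz": [0,0.1,2],"delta_rot": [0,0,0],"fingers": 1},
    {"xyz": [0,0.1,4],"delta_rot": [0,0,0],"fingers": 1},
    {"xyz": [0,0.1,5.5],"delta_rot": [0,0,0],"fingers": 1},
    {"xyz": [0,0.1,6.4],"delta_rot": [0,0,0],"fingers": 1},
    {"xyz": [0,0.1,6.6],"delta_rot": [0,0,0],"fingers": 1},
  ],
)

```text
clock: 29.63
tcp_pos: [0.4703, 0.2698, 0.0129]
orientation: [-0.439, -3.108, 0.007]
contact_force: [0.3, 0.4, -3.5]
grip_width: 0.0457
```

```bash
python3 -c "
from h import *
feel(1);go(.4707,.271,.0113,164.1)"
```

```text
F [ 0.35 -0.68 -4.95] Mtool [0.028 0.03  0.069] sd [0. 0. 0.] tilt 0.09 tcp [0.4707 0.2701 0.0135] w 0.0453 t 29.68
shift cm [0.02 0.09 0.22] turn [-0.23 -0.09 -0.19] | now [0.4707 0.2701 0.0135] yaw 163.91 tiltz 0.09 w 0.0453 F [ 0.35 -0.68 -4.95] M [-0.019  0.036 -0.07 ] t 29.68
```

Request:
jog_arm(
  rows=[
    {"xyz": [0,0,0.1],"delta_rot": [-0.2,-0.1,0],"fingers": 1},
    {"xyz": [0,0,0.2],"delta_rot": [-0.2,-0.1,0],"fingers": 1},
    {"xyz": [0,0,0.26],"delta_rot": [-0.2,-0.1,0],"fingers": 1},
    {"xyz": [0,0,0.28],"delta_rot": [-0.2,-0.1,0],"fingers": 1},
    {"xyz": [0,0,0.28],"delta_rot": [-0.2,-0.1,0],"fingers": 1},
  ],
)

```text
clock: 30.1
tcp_pos: [0.4713, 0.2703, 0.0117]
orientation: [0.44, 3.109, 0.001]
contact_force: [-1.1, -1.2, 4.8]
grip_width: 0.0455
```

Request:
jog_arm(
  rows=[
    {"xyz": [0,0,0],"delta_rot": [0,0,0],"fingers": 0},
    {"xyz": [0,0,0],"delta_rot": [0,0,0],"fingers": 0},
    {"xyz": [0,0,0],"delta_rot": [0,0,0],"fingers": 0},
    {"xyz": [0,0,0],"delta_rot": [0,0,0],"fingers": 0},
    {"xyz": [0,0,-1],"delta_rot": [0,0,0],"fingers": 0},
  ],
)

```text
clock: 30.52
tcp_pos: [0.4702, 0.2697, 0.0206]
orientation: [-0.44, -3.11, 0.003]
contact_force: [-0.3, -0.6, -0.1]
grip_width: 0.0851
```

Request:
jog_arm(
  rows=[
    {"xyz": [0,0,-3],"delta_rot": [0,0,0],"fingers": 0},
    {"xyz": [0,0,-6],"delta_rot": [0,0,0],"fingers": 0},
    {"xyz": [0,0,-9],"delta_rot": [0,0,0],"fingers": 0},
    {"xyz": [0,0,-9],"delta_rot": [0,0,0],"fingers": 0},
    {"xyz": [0,0,-9],"delta_rot": [0,0,0],"fingers": 0},
  ],
)

```text
clock: 30.93
tcp_pos: [0.4715, 0.2707, 0.113]
orientation: [0.439, 3.108, 0.003]
contact_force: [0.1, 0.0, -0.8]
grip_width: 0.0852
```

```bash
python3 -c "
from h import *
go(.5655,.1134,.1,188.55)"
```

```text
shift cm [-13.39 -12.51   1.3 ] turn [  0.09   0.14 -24.64] | now [0.4715 0.2707 0.113 ] yaw 163.91 tiltz -0.11 w 0.0852 F [ 0.12  0.05 -0.85] M [-0.021  0.014 -0.041] t 30.93
```

Request:
jog_arm(
  rows=[
    {"xyz": [-3,-2.8,0],"delta_rot": [0,0,-5.5],"fingers": 0},
    {"xyz": [-6,-5.6,0],"delta_rot": [0,0,-11],"fingers": 0},
    {"xyz": [-9,-8.4,0],"delta_rot": [0,0,-17],"fingers": 0},
    {"xyz": [-12,-11.2,0],"delta_rot": [0,0,-22],"fingers": 0},
    {"xyz": [-13.4,-12.5,1],"delta_rot": [0,0,-24.6],"fingers": 0},
  ],
)

```text
clock: 31.35
tcp_pos: [0.5686, 0.1073, 0.1036]
orientation: [-0.23, 3.128, -0.002]
contact_force: [0.4, -0.4, -0.8]
grip_width: 0.0855
```

```bash
python3 -c "
from h import *
go(.5655,.1134,.075,188.55)"
```

```text
shift cm [0.23 0.65 2.86] turn [-0.09  0.29 -0.13] | now [0.5686 0.1073 0.1036] yaw -171.57 tiltz -0.29 w 0.0855 F [ 0.37 -0.41 -0.84] M [-0.051 -0.028 -0.016] t 31.35
```

Request:
jog_arm(
  rows=[
    {"xyz": [0.25,0.65,0.8],"delta_rot": [0,0.3,-0.1],"fingers": 0},
    {"xyz": [0.25,0.65,1.6],"delta_rot": [0,0.3,-0.1],"fingers": 0},
    {"xyz": [0.25,0.65,2.8],"delta_rot": [0,0.3,-0.1],"fingers": 0},
    {"xyz": [0.25,0.65,2.8],"delta_rot": [0,0.3,-0.1],"fingers": 0},
    {"xyz": [0.25,0.65,2.8],"delta_rot": [0,0.3,-0.1],"fingers": 0},
  ],
)

```text
clock: 31.77
tcp_pos: [0.5637, 0.1149, 0.0743]
orientation: [0.237, -3.13, 0.002]
contact_force: [0.3, 0.2, 0.5]
grip_width: 0.0854
```

```bash
python3 -c "
from h import *
go(.5655,.1134,.011,188.55)"
```

```text
shift cm [-0.18 -0.16  6.33] turn [-0.07 -0.17  0.11] | now [0.5637 0.1149 0.0743] yaw -171.34 tiltz 0.17 w 0.0854 F [0.3  0.22 0.53] M [ 0.058  0.013 -0.062] t 31.77
```

Request:
jog_arm(
  rows=[
    {"xyz": [-0.2,-0.15,2],"delta_rot": [0,-0.2,0.1],"fingers": 0},
    {"xyz": [-0.2,-0.15,4],"delta_rot": [0,-0.2,0.1],"fingers": 0},
    {"xyz": [-0.2,-0.15,5.5],"delta_rot": [0,-0.2,0.1],"fingers": 0},
    {"xyz": [-0.2,-0.15,6.3],"delta_rot": [0,-0.2,0.1],"fingers": 0},
    {"xyz": [-0.2,-0.15,6.3],"delta_rot": [0,-0.2,0.1],"fingers": 0},
  ],
)

```text
clock: 32.18
tcp_pos: [0.5643, 0.1143, 0.01]
orientation: [0.237, -3.13, 0.003]
contact_force: [-0.2, 0.7, 0.4]
grip_width: 0.0855
```

Request:
jog_arm(
  rows=[
    {"xyz": [0,0,0],"delta_rot": [0,0,0],"fingers": 1},
    {"xyz": [0,0,0],"delta_rot": [0,0,0],"fingers": 1},
    {"xyz": [0,0,0],"delta_rot": [0,0,0],"fingers": 1},
    {"xyz": [0,0,0],"delta_rot": [0,0,0],"fingers": 1},
    {"xyz": [0,0,0],"delta_rot": [0,0,0],"fingers": 1},
  ],
)

```text
clock: 32.6
tcp_pos: [0.5652, 0.1144, 0.0111]
orientation: [0.237, -3.132, 0.002]
contact_force: [-0.0, -0.2, 5.9]
grip_width: 0.0455
```

Request:
jog_arm(
  rows=[
    {"xyz": [0,0,-1],"delta_rot": [0,0,0],"fingers": 1},
    {"xyz": [0,0,-3],"delta_rot": [0,0,0],"fingers": 1},
    {"xyz": [0,0,-5.5],"delta_rot": [0,0,0],"fingers": 1},
    {"xyz": [0,0,-7],"delta_rot": [0,0,0],"fingers": 1},
    {"xyz": [0,0,-7],"delta_rot": [0,0,0],"fingers": 1},
  ],
)

```text
clock: 33.02
tcp_pos: [0.5672, 0.1149, 0.0847]
orientation: [-0.236, 3.128, 0.0]
contact_force: [1.1, 0.0, -3.8]
grip_width: 0.0456
```

```bash
python3 -c "
from h import *
feel(5)"
```

```text
F [-0.25  0.08 -4.39] Mtool [ 0.004  0.018 -0.018] sd [0.03  0.027 0.011] tilt 0.18 tcp [0.564  0.1142 0.0797] w 0.0456 t 33.27
```

Request:
jog_arm(
  rows=[
    {"xyz": [0,0,0],"delta_rot": [0,-4,0],"fingers": 1},
    {"xyz": [0,0,0],"delta_rot": [0,-7,0],"fingers": 1},
    {"xyz": [0,0,0],"delta_rot": [0,-9,0],"fingers": 1},
    {"xyz": [0,0,0],"delta_rot": [0,-10,0],"fingers": 1},
    {"xyz": [0,0,0],"delta_rot": [0,-10.5,0],"fingers": 1},
  ],
)

```text
clock: 33.68
tcp_pos: [0.5621, 0.1138, 0.0783]
orientation: [-0.224, 2.956, 0.017]
contact_force: [-0.8, 0.1, -2.9]
grip_width: 0.0459
```

```bash
python3 -c "
from h import *
feel(3);feel(3);feel(3)"
```

```text
F [ 0.17  0.57 -3.82] Mtool [0.013 0.37  0.014] sd [0.028 0.021 0.042] tilt -10.22 tcp [0.5635 0.1141 0.0791] w 0.0457 t 33.83
F [ 0.61  0.06 -3.96] Mtool [-0.03   0.351 -0.006] sd [0.017 0.017 0.021] tilt -10.31 tcp [0.5643 0.1142 0.0796] w 0.0456 t 33.98
F [-0.32  0.   -3.97] Mtool [-0.01   0.344  0.034] sd [0.02  0.021 0.014] tilt -10.32 tcp [0.5642 0.1142 0.0797] w 0.0458 t 34.13
```

Request:
jog_arm(
  rows=[
    {"xyz": [0,0,0],"delta_rot": [0,-0.7,0],"fingers": 1},
    {"xyz": [0,0,0],"delta_rot": [0,-1.4,0],"fingers": 1},
    {"xyz": [0,0,0],"delta_rot": [0,-2.1,0],"fingers": 1},
    {"xyz": [0,0,0],"delta_rot": [0,-2.6,0],"fingers": 1},
    {"xyz": [0,0,0],"delta_rot": [0,-2.6,0],"fingers": 1},
  ],
)

```text
clock: 34.55
tcp_pos: [0.5635, 0.1141, 0.0795]
orientation: [-0.22, 2.908, 0.022]
contact_force: [-0.1, 0.9, -3.6]
grip_width: 0.0454
```

```bash
python3 -c "
from h import *
feel(4);feel(4)"
```

```text
F [ 0.02 -0.24 -3.49] Mtool [-0.003  0.434 -0.021] sd [0.034 0.027 0.022] tilt -12.93 tcp [0.5643 0.1142 0.0798] w 0.0453 t 34.75
F [-0.62 -0.14 -3.83] Mtool [ 0.014  0.403 -0.02 ] sd [0.013 0.016 0.012] tilt -12.92 tcp [0.5643 0.1142 0.0797] w 0.046 t 34.95
```

```bash
python3 -c "
from h import *
a=imaging.grab_frame('scene');cv2.imwrite('pics/s5.png',a)
cv2.imwrite('pics/v5.png',cv2.resize(a[90:220,150:310],(738,600),interpolation=cv2.INTER_CUBIC))
o=r.get_obs();A=R.from_rotvec(o['orientation']);p=o['tcp_pos']
for nm,ax in (('tilted',A.apply([1,0,0])),('level',np.array([-np.cos(np.radians(8.6)),-np.sin(np.radians(8.6)),0]))):
    a,b=[proj('scene',p+A.apply([0,-.023,.011])+s*.087*ax) for s in(1,-1)]
    f=lambda q:((q-[150,90])*4.6125).round()
    print(nm,f(a),f(b),(b-a)[1]/(b-a)[0])
"
```

```text
tilted [272. 407.] [433. 261.] -0.9067323907058986
level [267. 388.] [436. 280.] -0.6395185109823264
```

View pics/v5.png

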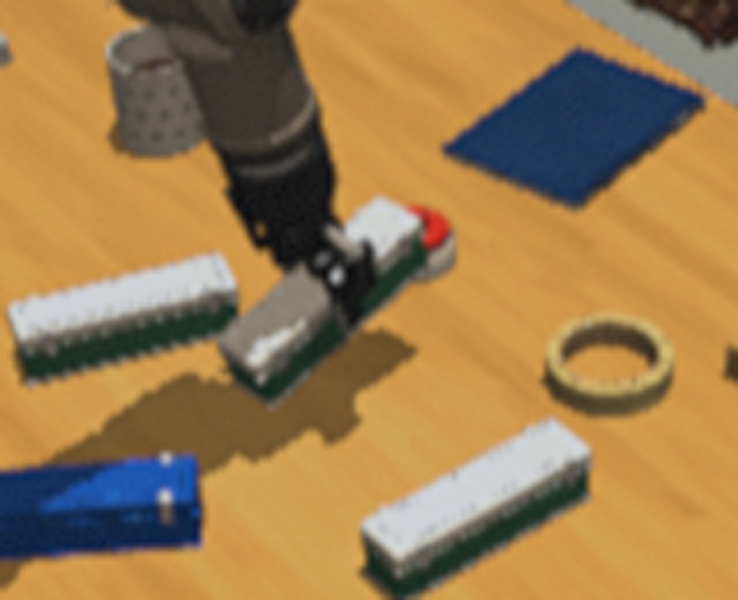

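Request:
jog_arm(
  rows=[
    {"xyz": [0,0,0],"delta_rot": [0,3,0],"fingers": 1},
    {"xyz": [0,0,0],"delta_rot": [0,7,0],"fingers": 1},
    {"xyz": [0,0,0],"delta_rot": [0,11,0],"fingers": 1},
    {"xyz": [0,0,0],"delta_rot": [0,13,0],"fingers": 1},
    {"xyz": [0,0,0],"delta_rot": [0,13,0],"fingers": 1},
  ],
)

```text
clock: 35.42
tcp_pos: [0.5664, 0.1145, 0.0799]
orientation: [0.236, -3.133, 0.002]
contact_force: [0.8, 0.5, -4.0]
grip_width: 0.0457
```

```bash
python3 -c "
from h import *
feel(8)"
```

```text
F [-0.14 -0.06 -4.13] Mtool [ 0.006 -0.006 -0.   ] sd [0.036 0.035 0.028] tilt 0.07 tcp [0.5638 0.1142 0.0798] w 0.0458 t 35.82
```

Request:
jog_arm(
  rows=[
    {"xyz": [0,0,0],"delta_rot": [0,4,0],"fingers": 1},
    {"xyz": [0,0,0],"delta_rot": [0,8,0],"fingers": 1},
    {"xyz": [0,0,0],"delta_rot": [0,10,0],"fingers": 1},
    {"xyz": [0,0,0],"delta_rot": [0,12,0],"fingers": 1},
    {"xyz": [0,0,0],"delta_rot": [0,13.5,0],"fingers": 1},
  ],
)

```text
clock: 36.23
tcp_pos: [0.5643, 0.1143, 0.0797]
orientation: [0.219, -2.897, 0.028]
contact_force: [-0.2, 0.8, -4.7]
grip_width: 0.0457
```

```bash
python3 -c "
from h import *
feel(4);feel(4);feel(4)"
```

```text
F [ 0.56 -0.25 -3.89] Mtool [-0.006 -0.501 -0.008] sd [0.006 0.061 0.032] tilt 13.52 tcp [0.5638 0.1142 0.0796] w 0.0455 t 36.43
F [-0.23  0.2  -4.15] Mtool [ 0.002 -0.437  0.042] sd [0.026 0.02  0.017] tilt 13.54 tcp [0.5635 0.1141 0.08  ] w 0.0459 t 36.63
F [ 0.4   0.01 -4.08] Mtool [-0.008 -0.435  0.011] sd [0.016 0.03  0.039] tilt 13.55 tcp [0.5638 0.1142 0.0799] w 0.0458 t 36.83
```

Request:
jog_arm(
  rows=[
    {"xyz": [0,0,0],"delta_rot": [0,0.8,0],"fingers": 1},
    {"xyz": [0,0,0],"delta_rot": [0,1.6,0],"fingers": 1},
    {"xyz": [0,0,0],"delta_rot": [0,2.4,0],"fingers": 1},
    {"xyz": [0,0,0],"delta_rot": [0,3,0],"fingers": 1},
    {"xyz": [0,0,0],"delta_rot": [0,3.5,0],"fingers": 1},
  ],
)

```text
clock: 37.25
tcp_pos: [0.5639, 0.1142, 0.0797]
orientation: [0.214, -2.836, 0.035]
contact_force: [-0.3, 0.1, -3.1]
grip_width: 0.0457
```

```bash
python3 -c "
from h import *
feel(3);feel(3)"
```

```text
F [-0.08 -0.04 -4.07] Mtool [-0.019 -0.503 -0.001] sd [0.026 0.041 0.028] tilt 17.08 tcp [0.5638 0.1141 0.0796] w 0.0458 t 37.4
F [ 0.43  0.33 -4.06] Mtool [-0.01  -0.446 -0.024] sd [0.044 0.014 0.033] tilt 17.05 tcp [0.5637 0.1142 0.0799] w 0.0456 t 37.55
```

Request:
jog_arm(
  rows=[
    {"xyz": [0,0,0],"delta_rot": [0,-4,0],"fingers": 1},
    {"xyz": [0,0,0],"delta_rot": [0,-9,0],"fingers": 1},
    {"xyz": [0,0,0],"delta_rot": [0,-14,0],"fingers": 1},
    {"xyz": [0,0,0],"delta_rot": [0,-17,0],"fingers": 1},
    {"xyz": [0,0,0],"delta_rot": [0,-17,0],"fingers": 1},
  ],
)

```text
clock: 37.97
tcp_pos: [0.561, 0.1136, 0.0802]
orientation: [0.237, -3.131, 0.003]
contact_force: [-1.0, -0.2, -3.9]
grip_width: 0.0455
```

```bash
python3 -c "
from h import *
feel(6);go(.565,.114,.0113,188.6)"
```

```text
F [ 0.23  0.1  -4.37] Mtool [-0.007  0.095 -0.003] sd [0.03 0.03 0.02] tilt 0.07 tcp [0.5646 0.1143 0.0798] w 0.0456 t 38.27
shift cm [-0.05 -0.02  6.85] turn [-0.1  -0.07  0.03] | now [0.5646 0.1143 0.0798] yaw -171.37 tiltz 0.07 w 0.0456 F [ 0.38 -0.42 -4.4 ] M [ 0.011  0.147 -0.015] t 38.27
```

Tin 2's slug slid at about 17°: its level moment is now +0.095 N m, so tin 2 is the loose one. Next I measure the nest more closely.

```bash
python3 -c "
from h import *
def red(n,im,roi,z):
    S=4;x0,y0,x1,y1=roi
    c=cv2.resize(im[y0:y1,x0:x1],None,fx=S,fy=S,interpolation=cv2.INTER_CUBIC);h=cv2.cvtColor(c,cv2.COLOR_BGR2HSV)
    m=((h[...,1]>120)&((h[...,0]<7)|(h[...,0]>172))&(h[...,2]>100)).astype(np.uint8)
    ys,xs=np.nonzero(m); k=np.c_[(xs+.5)/S-.5+x0,(ys+.5)/S-.5+y0]
    print(n,rect(n,k,z)); cv2.imwrite('pics/red_%s.png'%n,cv2.resize(np.hstack([c,cv2.cvtColor(m*255,cv2.COLOR_GRAY2BGR)]),(790,400)))
im=cv2.imread('pics/top0.png');red('top',im,(285,185,330,270),.026)
im2=cv2.imread('pics/scene0.png');red('scene',im2,(240,224,318,290),.026)
print('plate top',fitbox(im,(283,183,336,270),(.48,-.299,9),.214,.086,.006))
print('plate scene',fitbox(im2,(240,224,322,290),(.48,-.299,9),.214,.086,.006,cam_n='scene'))
print('T3 ', fitbox(cv2.imread('pics/t2.png'),(222,166,260,240),(.5536,-.078,1.2)))
"
```

```text
top (array([ 0.4793, -0.298 ]), array([0.0672, 0.1913]), np.float32(9.7))
scene (array([ 0.4756, -0.3054]), array([0.0703, 0.1936]), np.float32(9.3))
plate top (array([ 0.4799, -0.2995]), np.float64(8.85), np.float64(0.019))
plate scene (array([ 0.4794, -0.2997]), np.float64(8.87), np.float64(0.033))
T3  (array([ 0.5539, -0.0776]), np.float64(0.49), np.float64(0.05))
```

View pics/red_scene.png

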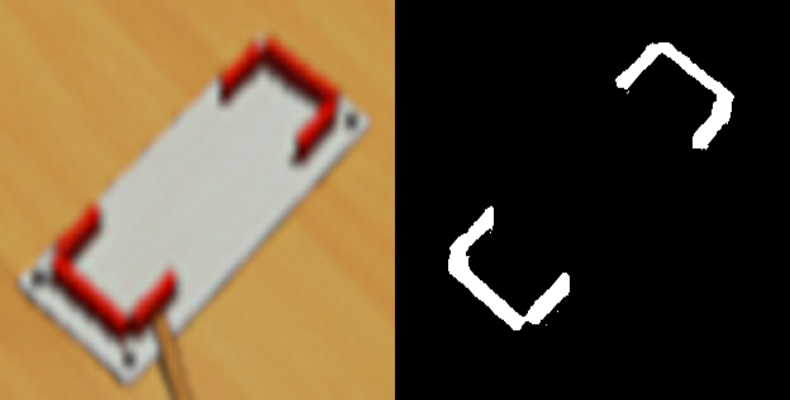

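Request:
jog_arm(
  rows=[
    {"xyz": [0.5,-3,-0.5],"delta_rot": [0,0,0],"fingers": 1},
    {"xyz": [1,-7,-1],"delta_rot": [0,0,0],"fingers": 1},
    {"xyz": [2,-11,-2],"delta_rot": [0,0,0],"fingers": 1},
    {"xyz": [2.5,-14.5,-3],"delta_rot": [0,0,0],"fingers": 1},
    {"xyz": [3,-18,-4],"delta_rot": [0,0,0],"fingers": 1},
  ],
)

```text
clock: 38.68
tcp_pos: [0.5618, -0.0704, 0.1203]
orientation: [0.235, -3.13, 0.003]
contact_force: [1.5, 0.1, -3.0]
grip_width: 0.0455
```

```bash
python3 -c "
from h import *
go(.479,-.3005,.09,188.86)"
```

```text
shift cm [ 11.62 -21.5    3.1 ] turn [-0.1  -0.14 -0.26] | now [ 0.5618 -0.0704  0.1203] yaw -171.4 tiltz 0.14 w 0.0455 F [ 1.52  0.06 -3.  ] M [0.002 0.029 0.004] t 38.68
```

Request:
jog_arm(
  rows=[
    {"xyz": [1.9,-3.5,0],"delta_rot": [0,0,0],"fingers": 1},
    {"xyz": [3.8,-7,0],"delta_rot": [0,0,0],"fingers": 1},
    {"xyz": [5.8,-10.6,0],"delta_rot": [0,0,0],"fingers": 1},
    {"xyz": [7.7,-14.2,0],"delta_rot": [0,0,0],"fingers": 1},
    {"xyz": [9.2,-17,0],"delta_rot": [0,0,0],"fingers": 1},
  ],
)

```text
clock: 39.1
tcp_pos: [0.4948, -0.2562, 0.1209]
orientation: [0.231, -3.13, 0.005]
contact_force: [0.3, 0.2, -2.9]
grip_width: 0.0454
```

```bash
python3 -c "
from h import *
go(.479,-.3005,.09,188.86)"
```

```text
shift cm [ 2.2  -4.14  3.11] turn [-0.16 -0.2  -0.42] | now [ 0.4948 -0.2562  0.1209] yaw -171.56 tiltz 0.2 w 0.0454 F [ 0.34  0.17 -2.9 ] M [-0.06   0.005  0.007] t 39.1
```

Request:
jog_arm(
  rows=[
    {"xyz": [0.9,-1.7,0],"delta_rot": [0,-0.1,0],"fingers": 1},
    {"xyz": [1.6,-3,0.5],"delta_rot": [-0.1,-0.2,-0.2],"fingers": 1},
    {"xyz": [2,-3.8,1],"delta_rot": [-0.1,-0.2,-0.4],"fingers": 1},
    {"xyz": [2.2,-4.1,2],"delta_rot": [-0.1,-0.2,-0.4],"fingers": 1},
    {"xyz": [2.2,-4.1,3],"delta_rot": [-0.1,-0.2,-0.4],"fingers": 1},
  ],
)

```text
clock: 39.52
tcp_pos: [0.4792, -0.3005, 0.0902]
orientation: [-0.241, 3.132, -0.002]
contact_force: [1.1, 0.3, -2.9]
grip_width: 0.0455
```

```bash
python3 -c "
from h import *
feel(5)
a=imaging.grab_frame('scene');cv2.imwrite('pics/s6.png',a);b=imaging.grab_frame('top');cv2.imwrite('pics/t6.png',b)
cv2.imwrite('pics/v6.png',np.hstack([cv2.resize(a[170:300,210:340],(390,390),interpolation=cv2.INTER_CUBIC),cv2.resize(b[170:270,260:360],(390,390),interpolation=cv2.INTER_CUBIC)]))
go(.479,-.3005,.06,188.86)"
```

```text
F [-0.14  0.12 -4.06] Mtool [-0.023  0.119  0.009] sd [0.046 0.046 0.018] tilt 0.01 tcp [ 0.4797 -0.2987  0.0908] w 0.0458 t 39.77
shift cm [ 0.1  -0.1   3.14] turn [-0.07  0.04  0.07] | now [ 0.4798 -0.2994  0.0914] yaw -171.07 tiltz -0.04 w 0.0457 F [-0.31  0.07 -3.85] M [-0.018  0.127 -0.017] t 39.87
```

View pics/v6.png

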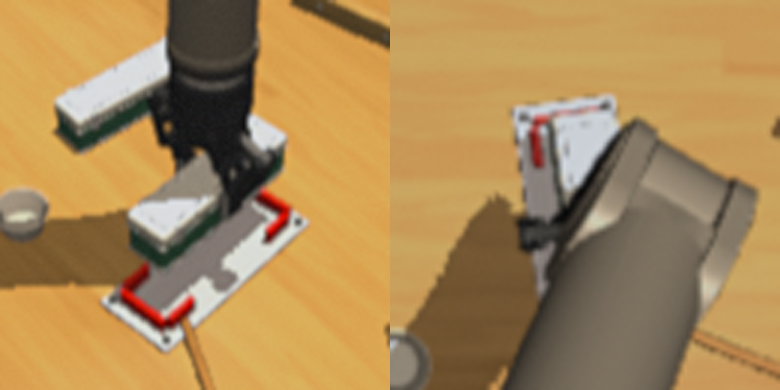

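```bash
python3 -c "
from h import *
o=r.get_obs();A=R.from_rotvec(o['orientation']);p=o['tcp_pos']
out=[]
for n,f,(x0,y0,x1,y1) in (('scene','s6',(245,215,320,275)),('top','t6',(285,185,335,235))):
    S=8 if n=='scene' else 8
    im=cv2.resize(cv2.imread(f'pics/{f}.png')[y0:y1,x0:x1],None,fx=S,fy=S,interpolation=cv2.INTER_CUBIC)
    C={}
    for a in(-1,1):
        for b in(-1,1):
            for z in(0,1):
                q=proj(n,p+A.apply([a*.087,b*.023,.0113-.05*z])); C[a,b,z]=tuple(int(v) for v in ((q-[x0,y0]+.5)*S-.5))
    for k in C:
        for l in C:
            if sum(i!=j for i,j in zip(k,l))==1: cv2.line(im,C[k],C[l],(255,0,255),1)
    out.append(im)
cv2.imwrite('pics/v7a.png',out[0]);cv2.imwrite('pics/v7b.png',out[1])
"
```

```text
(no output)
```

View pics/v7a.png

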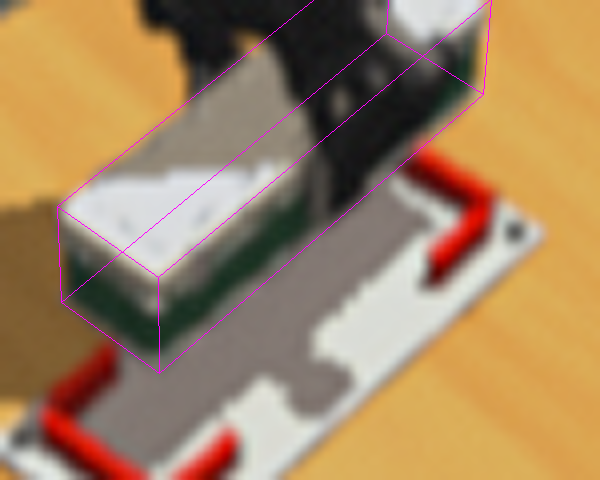

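View pics/v7b.png

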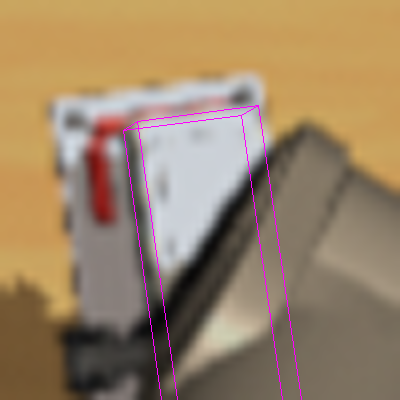

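```bash
python3 -c "
from h import *
go(.4795,-.3002,.047,188.86)"
```

```text
shift cm [ 0.05 -0.07  4.44] turn [-0.07  0.04  0.07] | now [ 0.4798 -0.2994  0.0914] yaw -171.07 tiltz -0.04 w 0.0457 F [-0.31  0.07 -3.85] M [-0.018  0.127 -0.017] t 39.87
```

Request:
jog_arm(
  rows=[
    {"xyz": [0,-0.1,1],"delta_rot": [-0.1,0,0],"fingers": 1},
    {"xyz": [0,-0.1,2.2],"delta_rot": [-0.1,0,0],"fingers": 1},
    {"xyz": [0,-0.1,3.4],"delta_rot": [-0.1,0,0],"fingers": 1},
    {"xyz": [0,-0.1,4.4],"delta_rot": [-0.1,0,0],"fingers": 1},
    {"xyz": [0,-0.1,4.4],"delta_rot": [-0.1,0,0],"fingers": 1},
  ],
)

```text
clock: 40.28
tcp_pos: [0.478, -0.2993, 0.0444]
orientation: [0.244, -3.128, -0.005]
contact_force: [-1.3, -0.2, -3.9]
grip_width: 0.0454
```

```bash
python3 -c "
from h import *
feel(3)
go(.4795,-.3003,.0173,188.86)
cv2.imwrite('pics/s8.png',imaging.grab_frame('scene'));cv2.imwrite('pics/t8.png',imaging.grab_frame('top'))
a=cv2.imread('pics/s8.png');b=cv2.imread('pics/t8.png')
cv2.imwrite('pics/v8.png',np.hstack([cv2.resize(a[210:285,240:325],(442,390),interpolation=cv2.INTER_CUBIC),cv2.resize(b[185:245,285:340],(358,390),interpolation=cv2.INTER_CUBIC)]))
"
```

```text
F [ 0.16 -0.28 -3.98] Mtool [ 0.022  0.119 -0.05 ] sd [0.023 0.035 0.02 ] tilt -0.01 tcp [ 0.4799 -0.3004  0.0471] w 0.046 t 40.43
shift cm [0.04 0.02 2.98] turn [0.05 0.01 0.06] | now [ 0.4799 -0.3004  0.0471] yaw -171.08 tiltz -0.01 w 0.046 F [ 0.26  0.11 -4.53] M [-0.063  0.065  0.07 ] t 40.43
```

View pics/v8.png

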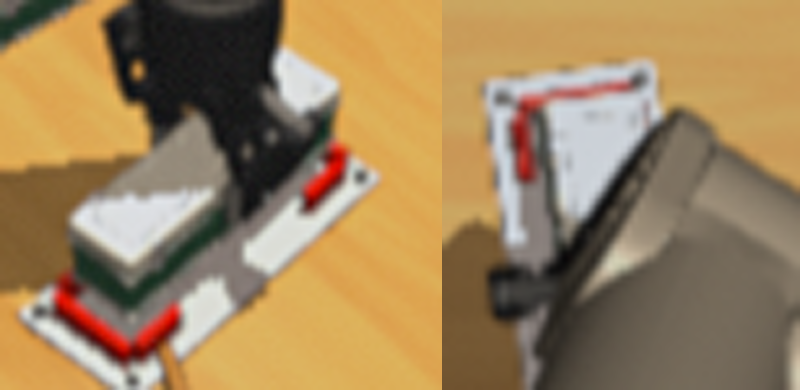

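Request:
jog_arm(
  rows=[
    {"xyz": [0,0,0.3],"delta_rot": [0,0,0],"fingers": 1},
    {"xyz": [0,0,0.6],"delta_rot": [0,0,0],"fingers": 1},
    {"xyz": [0,0,0.9],"delta_rot": [0,0,0],"fingers": 1},
    {"xyz": [0,0,1.15],"delta_rot": [0,0,0],"fingers": 1},
    {"xyz": [0,0,1.3],"delta_rot": [0,0,0],"fingers": 1},
  ],
)

```text
clock: 40.95
tcp_pos: [0.4802, -0.3006, 0.0344]
orientation: [-0.244, 3.131, 0.001]
contact_force: [-0.6, -0.1, -3.5]
grip_width: 0.0456
```

```bash
python3 -c "
from h import *
feel(3)
go(.4795,-.3003,.0173,188.86)"
```

```text
F [-0.33 -0.07 -4.28] Mtool [0.01  0.138 0.017] sd [0.035 0.029 0.008] tilt -0.06 tcp [ 0.4803 -0.3006  0.0346] w 0.0457 t 41.1
shift cm [0.07 0.05 1.73] turn [0.02 0.06 0.05] | now [ 0.4803 -0.3006  0.0346] yaw -171.09 tiltz -0.06 w 0.0457 F [-0.94 -0.25 -4.75] M [-0.071  0.116 -0.014] t 41.1
```

Tin bottom is at about 23 mm, below the 26 mm cheek tops, with no contact force, so it has entered the bed. I'll keep lowering.

Request:
jog_arm(
  rows=[
    {"xyz": [0,0,0.3],"delta_rot": [0,0,0],"fingers": 1},
    {"xyz": [0,0,0.6],"delta_rot": [0,0,0],"fingers": 1},
    {"xyz": [0,0,0.9],"delta_rot": [0,0,0],"fingers": 1},
    {"xyz": [0,0,1.2],"delta_rot": [0,0,0],"fingers": 1},
    {"xyz": [0,0,1.4],"delta_rot": [0,0,0],"fingers": 1},
  ],
)

```text
clock: 41.52
tcp_pos: [0.4801, -0.3005, 0.0201]
orientation: [-0.244, 3.131, 0.001]
contact_force: [0.4, 0.0, -4.9]
grip_width: 0.0456
```

```bash
python3 -c "
from h import *
feel(3)
go(.4795,-.3003,.0173,188.86)"
```

```text
F [ 0.1  -0.11 -3.82] Mtool [ 0.009  0.13  -0.014] sd [0.012 0.033 0.033] tilt -0.04 tcp [ 0.4801 -0.3005  0.0204] w 0.0458 t 41.67
shift cm [0.06 0.03 0.31] turn [0.03 0.04 0.06] | now [ 0.4801 -0.3005  0.0204] yaw -171.08 tiltz -0.04 w 0.0458 F [ 0.01  0.36 -3.56] M [-0.007  0.088  0.061] t 41.67
```

Request:
jog_arm(
  rows=[
    {"xyz": [0,0,0.1],"delta_rot": [0,0,0],"fingers": 1},
    {"xyz": [0,0,0.2],"delta_rot": [0,0,0],"fingers": 1},
    {"xyz": [0,0,0.28],"delta_rot": [0,0,0],"fingers": 1},
    {"xyz": [0,0,0.33],"delta_rot": [0,0,0],"fingers": 1},
    {"xyz": [0,0,0.35],"delta_rot": [0,0,0],"fingers": 1},
  ],
)

```text
clock: 42.08
tcp_pos: [0.4807, -0.3007, 0.0178]
orientation: [-0.244, 3.131, 0.0]
contact_force: [-1.3, 1.7, 9.0]
grip_width: 0.0455
```

```bash
python3 -c "
from h import *
feel(3)"
```

```text
F [-1.63  1.64  6.34] Mtool [-0.275  0.569  0.004] sd [0.02  0.019 0.034] tilt -0.1 tcp [ 0.4806 -0.3007  0.0178] w 0.046 t 42.23
```

Request:
jog_arm(
  rows=[
    {"xyz": [0,0,-0.03],"delta_rot": [0,0,0],"fingers": 1},
    {"xyz": [0,0,-0.03],"delta_rot": [0,0,0],"fingers": 0},
    {"xyz": [0,0,-0.03],"delta_rot": [0,0,0],"fingers": 0},
    {"xyz": [0,0,-0.03],"delta_rot": [0,0,0],"fingers": 0},
    {"xyz": [0,0,-0.03],"delta_rot": [0,0,0],"fingers": 0},
  ],
)

```text
clock: 42.65
tcp_pos: [0.4808, -0.3009, 0.0182]
orientation: [-0.244, 3.13, -0.0]
contact_force: [-0.4, 0.0, 0.0]
grip_width: 0.0854
```

Request:
jog_arm(
  rows=[
    {"xyz": [0,0,0],"delta_rot": [0,0,0],"fingers": 0},
    {"xyz": [0,0,-1],"delta_rot": [0,0,0],"fingers": 0},
    {"xyz": [0,0,-3],"delta_rot": [0,0,0],"fingers": 0},
    {"xyz": [0,0,-6],"delta_rot": [0,0,0],"fingers": 0},
    {"xyz": [0,0,-9],"delta_rot": [0,0,0],"fingers": 0},
  ],
)

```text
clock: 43.07
tcp_pos: [0.48, -0.3006, 0.1092]
orientation: [-0.244, 3.132, 0.001]
contact_force: [-0.1, 0.3, 0.0]
grip_width: 0.0853
```

Request:
jog_arm(
  rows=[
    {"xyz": [0,3,-3],"delta_rot": [0,0,0],"fingers": 0},
    {"xyz": [0,7,-5],"delta_rot": [0,0,0],"fingers": 0},
    {"xyz": [0,11,-7],"delta_rot": [0,0,0],"fingers": 0},
    {"xyz": [0,14,-8],"delta_rot": [0,0,0],"fingers": 0},
    {"xyz": [0,15,-8],"delta_rot": [0,0,0],"fingers": 0},
  ],
)

```text
clock: 43.48
tcp_pos: [0.4577, -0.1474, 0.1926]
orientation: [-0.253, 3.126, 0.003]
contact_force: [0.6, -0.0, 0.2]
grip_width: 0.0857
```

```bash
python3 -c "
from h import *
imaging.grab_frame('top')
a=imaging.grab_frame('scene');cv2.imwrite('pics/s9.png',a);b=imaging.grab_frame('top');cv2.imwrite('pics/t9.png',b)
cv2.imwrite('pics/v9.png',np.hstack([cv2.resize(a[215:290,240:325],(442,390),interpolation=cv2.INTER_CUBIC),cv2.resize(b[185:270,285:340],(252,390),interpolation=cv2.INTER_CUBIC)]))
print(fitbox(b,(105,185,158,268),(.4715,.2678,-15.7)))
print('nested',lids(b,[(290,190,328,266)],.056,(60,150)))
feel(1)"
```

```text
(array([0.4724, 0.2714]), np.float64(-15.72), np.float64(0.037))
nested [(array([ 0.4791, -0.2933]), array([0.085 , 0.2083]), np.float32(9.0))]
F [ 1.3  -0.14 -0.52] Mtool [ 0.063  0.016 -0.004] sd [0. 0. 0.] tilt -0.06 tcp [ 0.4567 -0.1532  0.1896] w 0.0859 t 43.68
```

View pics/v9.png

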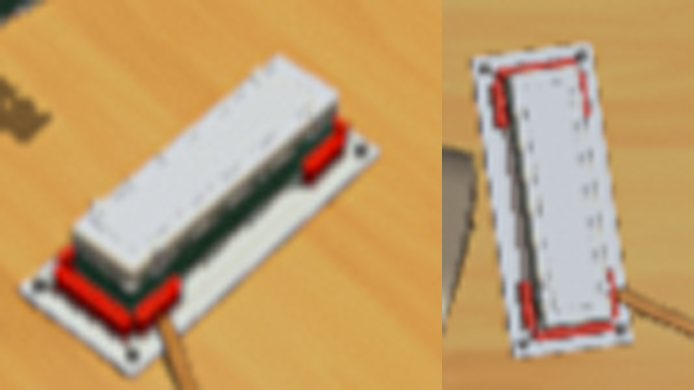

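View pics/s9.png

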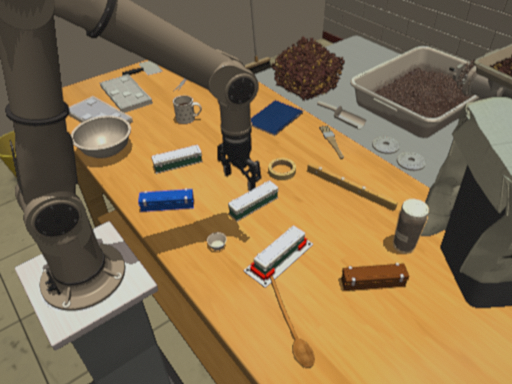

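View pics/t9.png

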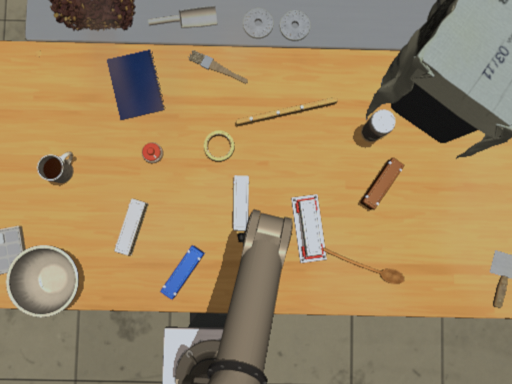

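```bash
python3 -c "
from h import *
im=cv2.imread('pics/s9.png')
print('T3',fitbox(im,(220,182,286,222),(.5536,-.078,1.2),cam_n='scene'))
print('nest tin',fitbox(im,(240,224,322,290),(.48,-.299,9),.214,.086,.006,cam_n='scene'))
d=cv2.absdiff(im,cv2.imread('pics/scene0.png')).max(2)
for n,(x,y) in dict(cup=(217,241),timer=(240,142),tape=(282,169)).items(): print(n,d[y-12:y+12,x-16:x+16].mean().round(1))
print(r.hand_in())"
```

```text
T3 (array([ 0.5536, -0.0762]), np.float64(1.97), np.float64(0.094))
nest tin (array([ 0.4795, -0.2988]), np.float64(9.23), np.float64(0.101))
cup 31.4
timer 115.6
tape 12.2
the job is handed in; nothing more can be done
None
```

The tin with the loose slug, the middle one of the three, now lies lid up in the quarantine nest. The job was handed in at about 44 s.

**Which tin it was:** Tilts of up to about 13° moved nothing in any tin, so I lifted this tin and the left one a second time. At about 17° the middle tin's slug slid. Its level moment went from about 0 to +0.095 N m, then read 0.12 to 0.14 N m as I lowered it into the nest. That is roughly twice the tilt the description led me to expect.

**How far the other two are ruled out:** They showed no slide up to 13°, the left one tilted both ways (only 10° on the second) and the right one one way. I did not tip them to 17°, so they count as sound because exactly one tin is loose.

**Last checks:**
- **Nest:** The tin met the nest floor at the expected height, pressing at about 13 N. With the gripper away, the red cheeks show on all sides of it. A fit of the lid meant to confirm this picked up the nest plate instead, so the pictures and the contact height are what I relied on.
- **Sound tins:** Both are back flat within about 2 mm of where they lay.
- **Bystanders:** The top picture shows the cup near where it was, and the timer and tape unmoved. An automatic comparison of the scene pictures flagged the timer strongly and the cup a little. I put this down to the arm hiding the timer and its shadow falling on the cup, but handed in without a clear view.
- **Forces:** Grip was set to 33 N throughout, and no force reading passed about 10 N.

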